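Turn the burger patty on the countertop griddle

TASK

Turn the frozen burger patty on the griddle with the burger turner: slide the blade under the patty, lift it clear of the plate, flip it over so that it lies flat on the plate with its dimpled face down, then lay the turner down on the counter again, flat and the same way up as it lay, clear of the griddle. Do not touch the patty with the fingers, keep the turner light on the griddle (never dig it in), and leave the other things standing about where they are.

Things in the scene. Friction and masses are not known exactly. Their poses are not given: they have to be found in the camera images.
- patty_center (a point): Centre of the frozen burger patty: a stiff brown disc, 90 mm wide, 13 mm thick, 90 g, edges bevelled by 1.5 mm. One face has a dimple in the middle (45 mm wide, 4 mm deep), the other is flat. z points out of the dimpled face (up at the start). It lies loose on the griddle plate and slides when pushed.
- turner_handle (a point): Grip point of the burger turner (312 mm, rigid, 190 g, lying flat on the counter): mid-width of the black handle, 24 mm behind its front end, 10 mm above the turner's underside. y points along the turner to the blade, z up out of its upper face. Handle 24 mm wide, 20 mm high, from y = -91 to +24 mm. Centre of mass at y = +26 mm.
- turner_edge (a point): Middle of the straight front edge of the turner's flat steel blade, 221 mm from turner_handle along y; same axes. The blade is 2 mm thick, 84 mm wide (74 at the edge, 72 at the back), 125 mm long, its underside level with the handle's underside (1 mm below this point).
- griddle_plate (a point): Centre of the top of the griddle's flat level steel plate, 80 to 94 mm above the counter as its screw feet are set. Countertop griddle, fixed, 200 mm wide, 260 deep. x points to its back (away from the robot), y left, z up. Plate: x = -111 to +111 mm, y = -96 to +96 mm. The front is open: a grease gutter with a lip lower than the plate, ending at x = -145 mm.
- griddle_splash (a point): Middle of the top edge of the griddle's fixed upright back splash: its face closes the plate at x = +111 mm from griddle_plate and is 48 mm high; the patty can be pushed against it. Low side splashes at y = +-97 mm slope from about 40 mm above the plate at the back to 5 mm at the front. Axes as griddle_plate.
- pepper_shaker: Bystander: white pepper shaker, 47 mm wide, 66 mm high, in the open steel box behind the turner. Origin at the centre of its underside.
- dredger: Bystander: dark steel shaker, 51 mm wide, 96 mm high, in the open steel box behind the turner. Origin at the centre of its underside.
- dip_cup: Bystander: empty steel dip cup, 66 mm wide, 36 mm high, on the counter. Origin at the centre of its underside.
- label_roll: Bystander: white roll of labels, 60 mm wide, 25 mm high, lying in the open-fronted steel box. Origin at the centre of its underside. The box is fixed, 176 mm high, 420 mm wide, left of the griddle and behind the turner, its front 580 mm from the robot; carton stacks and a timer on its top reach 285 mm above the counter.
- turner: The turner itself: origin on the underside, 65 mm from point turner_handle towards the blade; same axes.
- patty: The patty itself: origin at the centre of its flat face, z out of the dimpled face.
- griddle: The griddle itself: origin in the middle of its underside, 80 mm below and 16 mm in front of point griddle_plate; same axes.

How it is judged:
By the outcome, as a careful person would: the job done as asked, in the order asked, and still so for the second after the job is handed in, with the robot touching nothing.
It also fails if it takes over 54 s, if anything falls off the work surface, if the arm or the gripper's body presses on something with over 40 N, if the wrist force passes 120 N, or if a joint passes its speed limit or range.

ROBOT

A 6-joint arm with a two-finger parallel gripper is mounted at the origin on a cart in front of the work surface, level with it; the furniture and walls round the work are solid. World frame = base frame: x ahead of the robot, y to its left, z up, the work surface at z = 0. Lengths are in m, angles in rad, forces in N, time in s.
With the tool pointing down it reaches from about 0.325 to 0.925 m from the base axis. Payload 3.1 kg.
Tool frame: the origin (TCP) lies midway between the tips of the shut fingers; the grasp point (between the pads) lies 19 mm behind it; z points along the fingers, y is the direction in which the jaws open and shut (so a half turn about z gives the same grasp; the last joint's range is limited). The gripper opens to 85 mm and grips with 20 to 120 N. Pads are 22 mm wide; open, the fingers measure 114 mm over their backs; the gripper's body (76 mm by 85 mm) begins 54 mm behind the grasp point. The pads swing forward as they close: fully open they stand 13 mm farther back than shut.
Start: joints at [-0.112, 0.217, 1.613, -0, 1.311, -0.112], TCP at [0.625, 0, 0.231] pointing down, gripper open.
Joint ranges: [-2.75, 2.75], [-0.78, 2.1], [0.31, 2.55], [-1.13, 4.27], [0.13, 2.63], [-2.58, 2.58]. Speed limits (rad/s): [2.79, 2.79, 3.14, 3.14, 3.14, 3.14].

INTERFACE

Orientations are given as a rotation vector (axis times angle).
In Python, from bench import r, imaging, models gives the robot as it stands.
- The arm moves only by the shell command python3 -m crank 'ROWS' [FORCE]. ROWS is JSON, a list of rows, each an object with "jaw": the finger opening in mm, from 0 to 85.4; "travel": the shift along the tool's x, y, z in units of 25 mm (1.0 is 25 mm), a list of three; "angular": the turn, a rotation vector about the tool's x, y, z in degrees, a list of three. In form: [{"jaw": jaw, "travel": [dx, dy, dz], "angular": [rx, ry, rz]}, ...]. A call has 1 to 20 rows; each row is the pose to reach, as a shift and turn from the pose commanded when the call began, along the tool's axes at that moment; what a row does not reach only later rows make up. A row lasts 1/12 s, in which the tool goes at most 41.7 mm and 7.16 degrees, less where a joint would pass 70% of its speed; a pose out of reach is approached as far as the arm can. A call with a gripper value outside its range is refused whole. The fingers move at their own pace and stop on an object; FORCE is the grip in N (left out, the last holds). Time passes only in rows, so rows that repeat a pose let the fingers close. It gives the time, the measured TCP pose, the force and the opening at its end, in the units of the state.
- r.state(): the state, without advancing time (a new reading comes with each control period).
- imaging.camera(name): name is "scene" or "side" or "wrist"; returns a dict with "image" (420x560x3 uint8, red, green, blue), "fx", "fy", "cx", "cy" (pixels), "extrinsics" (4x4, takes a point from world to camera coordinates). Camera axes: x right, y down, z forward; pixel columns grow to the right and rows downward; lengths in m; the calibration is good to about 2 mm. A picture is of the moment at which its call begins. There is no depth.
- r.close_job(): hands the job in, once; it reports no verdict.
Trained networks look in a picture, given as the dict that the camera call returned (one of the last four; its "shot" number tells which), for a name from the list of things; names that differ only in an ending like _2 or _b are one class to them, and where a whole thing is asked for, a point or a joint stands for the part that bears it (a point fixed in the world has none). Each returns a list of dicts, best first, with "conf" (0 to 1); they miss things now and then, are a little off and sometimes report something else, mostly with a low value. They report only what shows in the picture. A call takes as long as a camera call.
- models.look_for(picture, label): "rect" ([left, top, right, bottom] in pixels, round what is visible of it).
- models.outline_of(picture, label): "region" (420x560 bool, what is visible of it) and "rect" ([left, top, right, bottom] in pixels, round what is visible of it).
The state is a dict: "time_s": time; "qpos": joint angles; "dq": joint speeds; "joint_torque": joint torques, N m; "ee_pos": TCP position; "tool_rot": TCP orientation; "ft_force": force on the tool from outside, world axes, zero at the start; "wrist_torque": the same for the moment, N m; "grip_width": finger opening in m.
Only numpy, scipy, OpenCV 4.12 (cv2) and the standard library are available. Lean on these libraries where they do the work, as an engineer would, in place of code of your own. Each camera call takes 0.05 s, during which the arm holds its last target.

## Working session

There is one attempt and no reset: what is moved stays moved. The work goes in short steps, Python scripts to look and compute and a shell command to move; the robot and the scene stay as the last step left them, time stands still between calls to the robot, and variables do not carry over. Pictures are saved under pics/ and viewed, and the job is handed in when it is done.

```bash
ls -la; mkdir -p pics; python3 - <<'E'
from bench import r, imaging, models
import cv2
s=r.state();print(s)
for n in ("scene","side","wrist"):
    p=imaging.camera(n)
    cv2.imwrite(f"pics/a_{n}.png",p["image"][:,:,::-1])
    print(n,p["fx"],p["cx"],p["cy"],p["extrinsics"].round(3).tolist())
    for l in ("patty","turner","griddle","dip_cup"):
        print(l,[(d["rect"],round(d["conf"],2)) for d in models.look_for(p,l)][:2])
E
```

```text
total 12
drwxr-xr-x  3 agent agent 4096 Dec  7 14:12 .
drwxr-xr-x 23 root  root  4096 Dec  7 14:12 ..
drwxr-xr-x  2 agent agent 4096 Dec  7 14:12 pics
{'time_s': 0.0, 'qpos': array([-1.12233826e-01,  2.17760009e-01,  1.61490374e+00,  1.37911052e-05,
        1.31126328e+00, -1.12173014e-01]), 'dq': array([ 0.00030517, -0.00093338, -0.00065435,  0.00052656, -0.00046114,
       -0.00112881]), 'joint_torque': array([-2.90135131e-04, -3.96841800e+01, -3.03850436e+01, -2.80225659e-04,
        9.87685227e-03,  9.68610237e-06]), 'ee_pos': array([6.24210078e-01, 9.41523144e-05, 2.29980487e-01]), 'tool_rot': array([-2.22021593, -2.22007302,  0.00226853]), 'ft_force': array([ 0.24918422, -0.33767012, -0.72997689]), 'wrist_torque': array([0.01288481, 0.04525604, 0.01477936]), 'grip_width': 0.0855432949453452}
scene 533.2378280359897 274.0426369601286 209.87810056351358 [[0.414, -0.91, 0.017, -0.228], [-0.485, -0.236, -0.842, 0.4], [0.77, 0.341, -0.539, 0.883], [0.0, 0.0, 0.0, 1.0]]
patty [([336.3, 220.2, 376.7, 248.8], 0.68)]
turner [([142.3, 258.7, 267.9, 280.2], 0.93)]
griddle [([287.5, 187.2,
[... 165 characters left out ...]
-0.284, -0.397, -0.873, 0.289], [0.478, 0.731, -0.488, 0.621], [0.0, 0.0, 0.0, 1.0]]
patty [([329.8, 246.2, 378.9, 276.9], 0.62)]
turner [([159.7, 226.3, 256.8, 280.7], 0.84), ([281.8, 221.9, 296.4, 243.1], 0.54)]
griddle [([262.8, 205.0, 435.2, 352.7], 0.91)]
dip_cup [([264.7, 337.4, 301.6, 380.8], 0.64)]
wrist 374.1376242686486 284.9281914328484 205.1192075761453 [[1.0, 0.001, -0.001, -0.626], [0.001, -0.965, 0.261, -0.034], [-0.0, -0.261, -0.965, 0.379], [0.0, 0.0, 0.0, 1.0]]
patty [([238.8, 338.4, 334.3, 377.7], 0.77)]
turner [([78.9, 0.0, 162.5, 189.9], 0.85), ([108.9, 248.4, 414.9, 389.5], 0.59)]
griddle [([80.9, 0.0, 164.5, 193.3], 0.53)]
dip_cup [([237.9, 341.4, 330.6, 374.9], 0.74)]
```

View pics/a_scene.png

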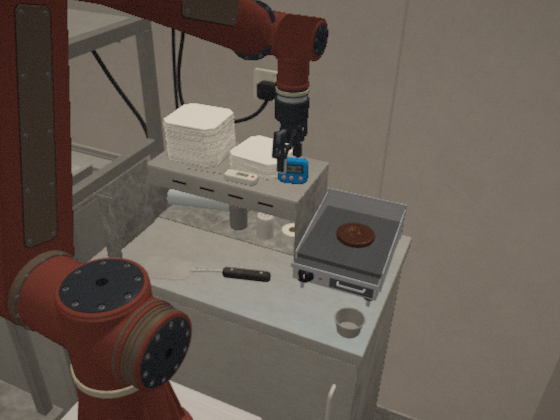

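View pics/a_side.png

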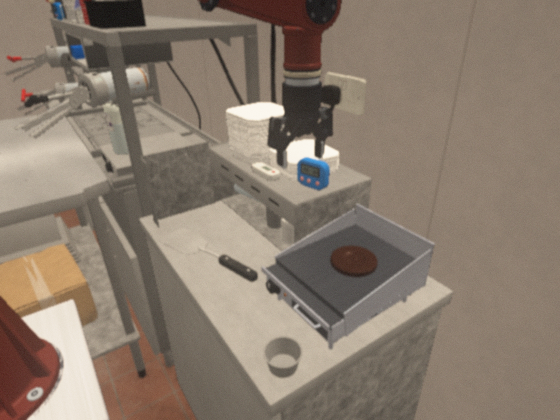

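View pics/a_wrist.png

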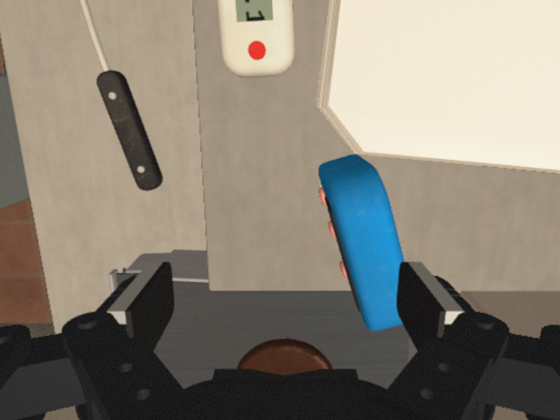

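```bash
python3 - <<'E'
import cv2
a=cv2.imread("pics/a_scene.png");b=cv2.imread("pics/a_side.png")
cv2.imwrite("pics/z1.png",cv2.resize(a[180:350,280:420],None,fx=5,fy=5,interpolation=2)[:, :][:600*2])
cv2.imwrite("pics/z1.png",cv2.resize(a[185:325,285:425],(600,600),interpolation=2))
cv2.imwrite("pics/z2.png",cv2.resize(b[200:350,255:445],(760,600),interpolation=2))
cv2.imwrite("pics/z3.png",cv2.resize(a[245:295,130:280],(750,250),interpolation=2))
cv2.imwrite("pics/z4.png",cv2.resize(b[215:290,150:270],(800,500),interpolation=2))
E
```

```text
(no output)
```

View pics/z1.png

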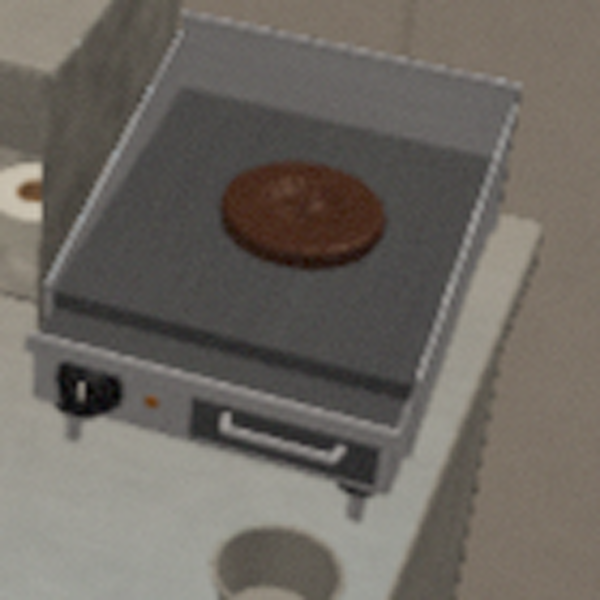

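View pics/z2.png

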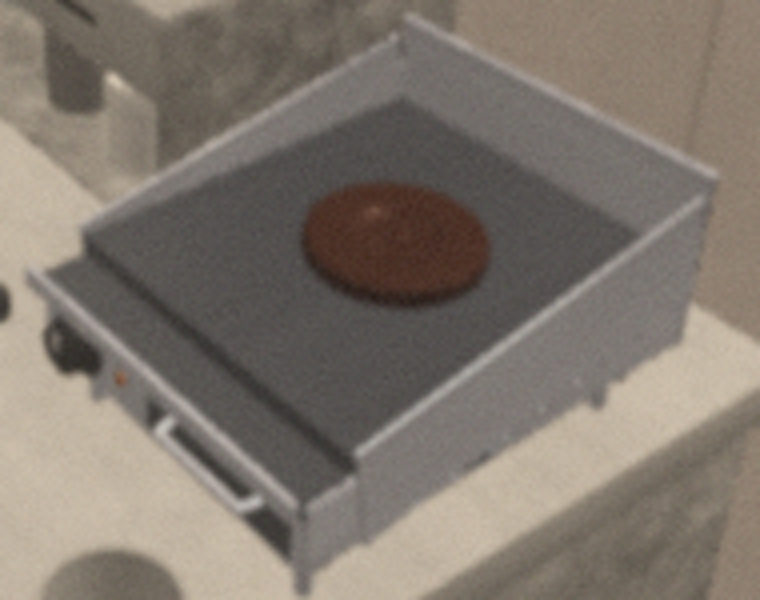

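View pics/z3.png

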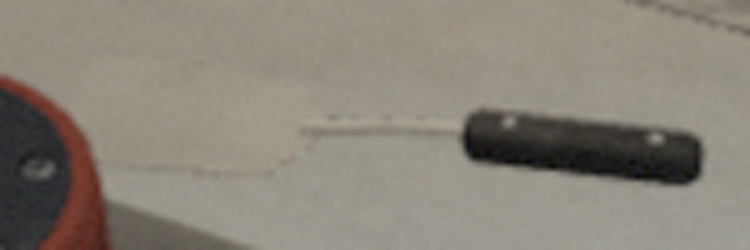

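View pics/z4.png

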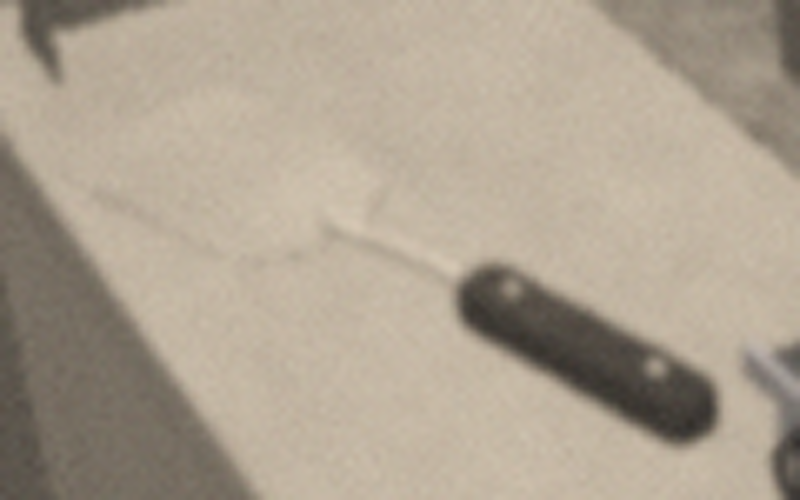

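```bash
cat > h.py <<'E'
import numpy as np, cv2
from scipy.optimize import least_squares, minimize
from scipy.spatial.transform import Rotation as R
def proj(p,X):
    X=np.atleast_2d(X);E=np.array(p["extrinsics"]);c=X@E[:3,:3].T+E[:3,3]
    return np.c_[p["fx"]*c[:,0]/c[:,2]+p["cx"],p["fy"]*c[:,1]/c[:,2]+p["cy"]]
def hull_mask(p,X,s=4):
    h=cv2.convexHull((proj(p,X)).astype(np.float32))[:,0]
    m=np.zeros((420,560),np.uint8)
    cv2.fillConvexPoly(m,np.round(h*16).astype(np.int32),255,cv2.LINE_AA,4)
    return m/255.
E
python3 - <<'E'
from bench import r, imaging, models
import pickle
from h import *
print([n for n in dir(r) if n[0]!='_'])
P={n:imaging.camera(n) for n in ("scene","side","wrist")}
O={}
for n in P:
    for l in ("patty","turner","griddle_splash"):
        o=models.outline_of(P[n],l)
        if o: O[n,l]=o[0]["region"];print(n,l,o[0]["conf"],o[0]["rect"])
pickle.dump((P,O),open("d0.pkl","wb"))
C=-np.array(P["scene"]["extrinsics"])[:3,:3].T@np.array(P["scene"]["extrinsics"])[:3,3];print(C)
# griddle fit
obs=[]
def add(n,uv,pt,w=1): obs.append((n,uv,pt,w))
S=lambda u,v:(285+u/4.286,185+v/4.286)
D=lambda u,v:(255+u/4,200+v/4)
add("scene",S(180,90),(111,96,0));add("scene",S(55,292),(-111,96,0));add("scene",S(412,384),(-111,-96,0))
add("scene",S(183,15),(112,98,48));add("scene",S(520,90),(112,-98,48))
add("side",D(402,97),(111,96,0));add("side",D(88,233),(-111,96,0));add("side",D(352,462),(-111,-96,0))
add("side",D(410,18),(112,98,48));add("side",D(715,180),(112,-98,48))
def res(q):
    x,y,z,a=q;out=[]
    for n,uv,pt,w in obs:
        X=R.from_euler('z',a).apply(np.array(pt)/1000)+[x,y,z]
        out+=list(w*(proj(P[n],X)[0]-uv))
    return out
s=least_squares(res,[.6,-.2,.085,0],loss='soft_l1');print("griddle",s.x.round(4),np.round(np.array(s.fun).reshape(-1,2),1).tolist())
zp=s.x[2]
# patty
t=np.linspace(0,2*np.pi,60)
def pm(q,n,z):
    X=np.vstack([np.c_[q[0]+.0435*np.cos(t),q[1]+.0435*np.sin(t),0*t+z],np.c_[q[0]+.045*np.cos(t),q[1]+.045*np.sin(t),0*t+z+.0015],np.c_[q[0]+.045*np.cos(t),q[1]+.045*np.sin(t),0*t+z+.0115],np.c_[q[0]+.0435*np.cos(t),q[1]+.0435*np.sin(t),0*t+z+.013]])
    return hull_mask(P[n],X)
def f(q):
    c=0
    for n in("scene","side"):
        if (n,"patty") in O: c+=np.abs(pm(q,n,q[2])-O[n,"patty"]).sum()/O[n,"patty"].sum()
    return c
m=minimize(f,[s.x[0],s.x[1],zp],method="Nelder-Mead",options=dict(initial_simplex=np.array([[s.x[0],s.x[1],zp]]*4)+np.array([[0,0,0],[.03,0,0],[0,.03,0],[0,0,.01]])));print("patty",m.x,m.fun)
# handle
M={}
for n,(a,b,c,d) in dict(scene=(215,262,275,285),side=(215,248,262,285),wrist=(85,65,165,195)).items():
    g=P[n]["image"].max(2);k=np.zeros_like(g,bool);k[b:d,a:c]=g[b:d,a:c]<95;M[n]=k;print(n,k.sum())
bx=np.array([[a,b,c] for a in(-.012,.012) for b in(-.085,.018) for c in(-.010,.010)]+[[a,b,c] for a in(-.006,.006) for b in(-.091,.024) for c in(-.008,.008)])
def fh(q):
    X=R.from_euler('z',q[2]).apply(bx)+[q[0],q[1],.010]
    return sum(np.abs(hull_mask(P[n],X)-M[n]).sum()/M[n].sum() for n in M)
q0=np.array([.5,.05,0.])
best=None
for x in(.40,.44,.48,.52):
  for y in(.0,.05,.1):
    for a in(-.3,0,.3):
      v=fh([x,y,a])
      if best is None or v<best[0]:best=(v,[x,y,a])
b=np.array(best[1])
m=minimize(fh,b,method="Nelder-Mead",options=dict(initial_simplex=np.array([b]*4)+np.array([[0,0,0],[.03,0,0],[0,.03,0],[0,0,.2]])));print("handle",m.x,m.fun,[ (n,np.abs(hull_mask(P[n],R.from_euler('z',m.x[2]).apply(bx)+[m.x[0],m.x[1],.010])-M[n]).sum()/M[n].sum()) for n in M])
E
```

```text
['MotionError', 'close_job', 'state']
scene patty 0.96 [338.6, 222.8, 377.9, 245.4]
scene turner 0.73 [142.2, 258.3, 268.3, 280.6]
scene griddle_splash 0.58 [291.0, 188.4, 404.4, 308.6]
side patty 0.84 [331.2, 246.4, 379.5, 276.7]
side turner 0.71 [159.5, 230.2, 258.0, 285.5]
side griddle_splash 0.78 [260.9, 204.3, 435.7, 348.7]
wrist patty 0.56 [238.2, 336.5, 331.6, 376.2]
wrist turner 0.93 [77.2, 1.0, 162.5, 191.0]
wrist griddle_splash 0.6 [106.6, 249.6, 415.7, 389.5]
[-0.39163201 -0.41361307  0.81672877]
griddle [ 0.6253 -0.1669  0.0867  0.0282] [[0.9, -1.1], [-0.4, -0.6], [0.1, 0.1], [0.9, 0.1], [-0.5, -0.4], [0.2, 0.1], [-0.5, 0.8], [0.5, -0.5], [-0.4, 1.0], [-0.7, 0.3]]
patty [ 0.62925892 -0.17018579  0.08550291] 0.29716035548117187
scene 463
side 349
wrist 3285
handle [0.47180708 0.07310758 0.1995225 ] 1.6236053668638912 [('scene', np.float64(0.5129801380595436)), ('side', np.float64(0.8092589471318613)), ('wrist', np.float64(0.30136628167248636))]
```

```bash
python3 - <<'E'
import pickle
from h import *
P,O=pickle.load(open("d0.pkl","rb"))
M={}
for n,(a,b,c,d) in dict(scene=(215,262,275,285),side=(215,248,262,285),wrist=(85,65,165,195)).items():
    g=P[n]["image"].max(2);k=np.zeros_like(g);k[b:d,a:c]=(g[b:d,a:c]<(75 if n!="wrist" else 90))*255
    k=cv2.morphologyEx(k,cv2.MORPH_CLOSE,np.ones((5,5)))
    nn,l,st,ct=cv2.connectedComponentsWithStats(k);i=1+np.argmax(st[1:,4]);M[n]=(l==i);print(n,st[i],ct[i])
# centroid lines at z=.01
def bp(p,u,v,z):
    E=np.array(p["extrinsics"]);d=E[:3,:3].T@np.array([(u-p["cx"])/p["fx"],(v-p["cy"])/p["fy"],1]);C=-E[:3,:3].T@E[:3,3]
    return C+d*(z-C[2])/d[2]
for n in M:
    v,u=np.nonzero(M[n]);print(n,bp(P[n],u.mean(),v.mean(),.010))
bx=np.array([[a,b,c] for a in(-.012,.012) for b in(-.085,.018) for c in(-.010,.010)]+[[a,b,c] for a in(-.006,.006) for b in(-.091,.024) for c in(-.008,.008)])
def fh(q,ns=("scene","side","wrist")):
    X=R.from_euler('z',q[2]).apply(bx)+[q[0],q[1],.010]
    return sum(np.abs(hull_mask(P[n],X)-M[n]).sum()/M[n].sum() for n in ns)
for ns in (("scene","side","wrist"),("scene","side"),("wrist",)):
  best=min((fh([x,y,a],ns),x,y,a) for x in np.arange(.40,.56,.015) for y in np.arange(0,.15,.015) for a in np.arange(-.5,.55,.1))
  b=np.array(best[1:])
  m=minimize(fh,b,args=(ns,),method="Nelder-Mead",options=dict(initial_simplex=np.array([b]*4)+np.array([[0,0,0],[.01,0,0],[0,.01,0],[0,0,.1]])));print(ns,m.x,m.fun,[round(fh(m.x,(n,)),2) for n in M])
  x=m.x
for n in M:
    im=P[n]["image"][:,:,::-1].copy();h=hull_mask(P[n],R.from_euler('z',x[2]).apply(bx)+[x[0],x[1],.01])
    im[...,2][h>.5]=255;im[...,1][M[n]]=200;cv2.imwrite(f"pics/m_{n}.png",im)
E
```

```text
scene [223 268  47  14 447] [246.24161074 274.34451902]
side [220 259  37  21 188] [239.26595745 270.5212766 ]
wrist [  97   70   65  120 3292] [129.62940462 129.07047388]
scene [0.47552191 0.03820875 0.01      ]
side [0.47553482 0.02553175 0.01      ]
wrist [0.47718467 0.0433894  0.01      ]
('scene', 'side', 'wrist') [0.47175537 0.07437263 0.19792935] 3.214475469706705 [np.float64(0.56), np.float64(2.35), np.float64(0.31)]
('scene', 'side') [0.47436152 0.07403689 0.09734308] 2.8360578426239362 [np.float64(0.56), np.float64(2.28), np.float64(0.47)]
('wrist',) [0.47069066 0.07149093 0.29346444] 0.2844006861553856 [np.float64(0.58), np.float64(2.48), np.float64(0.28)]
```

```bash
python3 - <<'E'
import cv2,numpy as np
a=cv2.resize(cv2.imread("pics/m_wrist.png")[40:210,50:200],None,fx=3,fy=3)
b=cv2.resize(cv2.imread("pics/m_side.png")[230:295,200:275],None,fx=4,fy=4)
im=np.zeros((600,800,3),np.uint8);im[:510,:450]=a;im[:260,460:760]=b
c=cv2.resize(cv2.imread("pics/m_scene.png")[255:295,210:285],None,fx=4,fy=4);im[300:460,460:760]=c
cv2.imwrite("pics/m.png",im)
E
```

```text
(no output)
```

View pics/m.png

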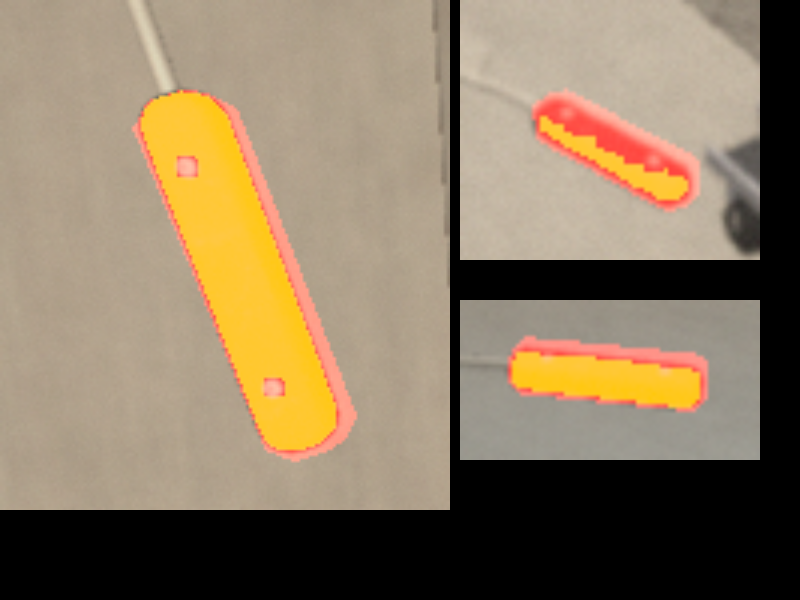

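```bash
python3 - <<'E'
import pickle
from h import *
P,O=pickle.load(open("d0.pkl","rb"))
def bp(p,u,v,z):
    E=np.array(p["extrinsics"]);d=E[:3,:3].T@np.array([(u-p["cx"])/p["fx"],(v-p["cy"])/p["fy"],1]);C=-E[:3,:3].T@E[:3,3]
    return C+d*(z-C[2])/d[2]
for nm,o in dict(front=dict(scene=(232,269.2),side=(226.8,258.05),wrist=(112.3,95.7)),rear=dict(scene=(261.2,272.8),side=(248.55,270.05),wrist=(141.3,169))).items():
    f=lambda X:np.concatenate([proj(P[n],X)[0]-o[n] for n in o])
    s=least_squares(f,[.47,.03,.02]);print(nm,s.x.round(4),s.fun.round(1),[bp(P[n],*o[n],.02).round(4).tolist() for n in o])
E
```

```text
front [0.4684 0.0736 0.0189] [-0.6 -0.2 -0.5 -0.1  0.2  0.3] [[0.4671, 0.0714, 0.02], [0.4685, 0.0712, 0.02], [0.4687, 0.0739, 0.02]]
rear [0.4877 0.006  0.0179] [-0.4 -0.3 -0.4  0.2  0.2  0.2] [[0.4849, 0.0037, 0.02], [0.4876, 0.0036, 0.02], [0.4884, 0.0065, 0.02]]
```

```bash
python3 -m crank '[{"jaw":85,"travel":[0,-3,0],"angular":[0,0,0]},{"jaw":85,"travel":[1,-5,0],"angular":[0,0,-8]},{"jaw":85,"travel":[2,-6.2,1],"angular":[0,0,-16]},{"jaw":85,"travel":[2.9,-6.2,2],"angular":[0,0,-16]},{"jaw":85,"travel":[2.9,-6.2,2],"angular":[0,0,-16]}]'; python3 -c "
from bench import r
s=r.state();print(s['qpos'],s['ee_pos'],s['tool_rot'])"
```

```text
time_s: 1.77
ee_pos: [0.4668, 0.0737, 0.1799]
tool_rot: [-1.889, -2.508, 0.001]
ft_force: [-0.2, 0.5, -0.9]
grip_width: 0.0853
[ 7.37790318e-03 -6.02166260e-02  2.01055821e+00  9.55263076e-04
  1.19308082e+00 -2.72891740e-01] [0.4668215  0.07371651 0.17991969] [-1.88862598e+00 -2.50802295e+00  6.37344136e-04]
```

```bash
python3 -m crank '[{"jaw":85,"travel":[0,0,0],"angular":[0,7,0]},{"jaw":85,"travel":[0,0,0],"angular":[0,14,0]},{"jaw":85,"travel":[0,0,0],"angular":[0,21,0]},{"jaw":85,"travel":[0,0,0],"angular":[0,28,0]},{"jaw":85,"travel":[0,0,0],"angular":[0,28,0]}]'; python3 -c "
from bench import r
s=r.state();print(s['qpos'],s['ee_pos'],s['tool_rot'])"
```

```text
time_s: 2.18
ee_pos: [0.4704, 0.0699, 0.1798]
tool_rot: [-1.642, -2.168, -0.409]
ft_force: [-0.8, 0.4, -1.3]
grip_width: 0.0846
[-0.26945665  0.07734982  1.94635296  0.42057993  1.40541075 -0.67467018] [0.47041825 0.06992198 0.17982786] [-1.64203852 -2.16757111 -0.40925684]
```

```bash
cat > kin.py <<'E'
import numpy as np
from scipy.spatial.transform import Rotation as R
from scipy.optimize import least_squares
D=[([-1.12233826e-01,2.17760009e-01,1.61490374,0,1.31126328,-1.12173014e-01],[.624210,.000094,.229980],[-2.22021593,-2.22007302,.00226853]),
([7.37790318e-03,-6.02166260e-02,2.01055821,9.55e-4,1.19308082,-2.72891740e-01],[.4668215,.07371651,.17991969],[-1.88862598,-2.50802295,6.37e-4]),
([-0.26945665,0.07734982,1.94635296,0.42057993,1.40541075,-0.67467018],[0.47041825,0.06992198,0.17982786],[-1.64203852,-2.16757111,-0.40925684])]
def rz(a):return R.from_euler('z',a)
def ry(a):return R.from_euler('y',a)
# p: h, a1, d(lateral), L2, e(elbow offset), L3, Lt
def fk(q,p):
    h,a1,d,L2,e,L3,Lt=p
    r1=rz(q[0]);x=r1.apply([a1,d,0])+[0,0,h]
    r2=r1*ry(q[1]);x=x+r2.apply([0,0,L2])
    r3=r2*ry(q[2]);x=x+r3.apply([e,0,L3])
    r5=r3*rz(q[3])*ry(q[4]);x=x+r5.apply([0,0,Lt])
    return x,r5*rz(q[5]+np.pi/2) if SG>0 else r5*rz(-q[5]+np.pi/2)
SG=1
E
python3 - <<'E'
import kin
from kin import *
for SG in(1,-1):
  for off in (np.pi/2,-np.pi/2):
    for q,x,rv in D:
        r=rz(q[0])*ry(q[1]+q[2])*rz(q[3])*ry(q[4])*rz(SG*q[5]+off)
        print(SG,round(off,2),round((R.from_rotvec(rv).inv()*r).magnitude(),4))
for q,x,rv in D: print(R.from_rotvec(rv).as_matrix().round(3).tolist())
E
```

```text
1 1.57 0.0
1 1.57 0.0
1 1.57 0.0
1 -1.57 3.1416
1 -1.57 3.1416
1 -1.57 3.1416
-1 1.57 0.2243
-1 1.57 0.5458
-1 1.57 1.3493
-1 -1.57 2.9173
-1 -1.57 2.5958
-1 -1.57 1.7923
[[0.0, 1.0, -0.002], [1.0, -0.0, 0.0], [0.0, -0.002, -1.0]]
[[-0.276, 0.961, -0.002], [0.961, 0.276, 0.001], [0.001, -0.002, -1.0]]
[[-0.238, 0.962, -0.13], [0.849, 0.271, 0.454], [0.472, -0.002, -0.882]]
```

```bash
cat >> kin.py <<'E'
P0=np.array([.3,0.0,.07,.4,0,.4,.25])
def fit(D=D,w=1e-3):
    f=lambda p:np.concatenate([fk(q,p)[0]-x for q,x,_ in D]+[w*(p-P0)])
    s=least_squares(f,P0);return s.x,np.abs(s.fun[:3*len(D)]).max()
E
python3 -c "
from kin import *
for w in(1e-2,1e-3,1e-4,1e-6):
    p,e=fit(w=w);print(w,p.round(4),e)
D.append((np.array([0.2]),))
"
```

```text
0.01 [0.2937 0.0006 0.07   0.4546 0.061  0.5569 0.3045] 6.966810747180419e-05
0.001 [0.2944 0.     0.07   0.4545 0.0614 0.5577 0.3045] 1.8842691892756447e-06
0.0001 [0.2944 0.     0.07   0.4545 0.0614 0.5577 0.3045] 1.90824420245872e-06
1e-06 [0.2944 0.     0.07   0.4545 0.0614 0.5577 0.3045] 1.9084865692381436e-06
```

```bash
cat >> kin.py <<'E'
KP=np.array(fit()[0])
LO=np.array([-2.75,-.78,.31,-1.13,.13,-2.58]);HI=np.array([2.75,2.1,2.55,4.27,2.63,2.58])
def ik(x,Rt,q0):
    best=None
    for s in [q0]+([] if q0 is None else [np.clip(np.array(q0)+d,LO,HI) for d in ([0,0,0,1,0,-1],[0,0,0,-.5,0,.5],[-.4,0,0,.8,.5,0],[0,0,0,2,0,-1.5])]):
        f=lambda q:np.r_[(fk(q,KP)[0]-x)*10,(Rt.inv()*fk(q,KP)[1]).as_rotvec()]
        o=least_squares(f,np.clip(s,LO+1e-3,HI-1e-3),bounds=(LO,HI))
        e=np.abs(o.fun).max()
        if best is None or e<best[1]-1e-4: best=(o.x,e)
        if e<1e-4:break
    return best
# turner pose: edge-based. turner rotation Rtur (cols x,y,z), handle point H; tool x=turner y, tool y=turner x, tool z=-turner z (flip=+1) ; flip=-1: x,y negated
def tool_from_turner(H,Rm,flip=1,tc=-.007):
    M=Rm.as_matrix();T=np.c_[flip*M[:,1],flip*M[:,0],-M[:,2]]
    return H+M[:,2]*tc,R.from_matrix(T)
def tur(psi,pitch=0,roll=0):
    # psi: heading of blade (deg, world yaw of turner y), pitch: blade tip down positive, roll about blade axis: + = right side down
    return R.from_euler('z',psi-90,degrees=True)*R.from_euler('x',-pitch,degrees=True)*R.from_euler('y',roll,degrees=True)
E
python3 - <<'E'
from kin import *
# roll check: turner y axis rotation +roll: z->x (x is right side of blade) => right side(x) goes down. yes
C=np.array([.62,-.10,0])
for flip in(1,-1):
  for psi in(-40,-20,0,20,40):
    q=[-.27,.08,1.9,.1,1.4,-1 if flip>0 else 1];out=[]
    for roll in range(0,121,20):
        Rm=tur(psi,0,roll)
        bc=C+[0,0,.087+.02+.042*abs(np.sin(np.radians(roll)))+.001]
        H=bc-Rm.as_matrix()[:,1]*.166
        x,Rt=tool_from_turner(H,Rm,flip)
        o,e=ik(x,Rt,q);q=o
        w=fk(o,KP)[0]-fk(o,KP)[1].as_matrix()[:,2]*.3045
        out.append((roll,round(e,3),o.round(2).tolist(),w.round(2).tolist()))
    print(flip,psi);[print("  ",a) for a in out]
E
```

```text
1 -40
   (0, np.float64(0.0), [-0.13, 0.09, 2.02, 0.0, 1.03, 2.14], [0.49, 0.01, 0.41])
   (20, np.float64(0.0), [-0.33, -0.03, 2.16, 0.41, 0.93, 1.71], [0.43, -0.07, 0.4])
   (40, np.float64(0.0), [-0.54, -0.04, 2.26, 0.86, 1.0, 1.22], [0.37, -0.14, 0.36])
   (60, np.float64(0.0), [-0.71, 0.09, 2.31, 1.19, 1.2, 0.81], [0.33, -0.19, 0.29])
   (80, np.float64(0.0), [-0.81, 0.35, 2.29, 1.39, 1.47, 0.49], [0.3, -0.22, 0.2])
   (100, np.float64(0.0), [-0.81, 0.67, 2.21, 1.51, 1.77, 0.27], [0.3, -0.22, 0.1])
   (120, np.float64(0.0), [-0.71, 0.96, 2.07, 1.62, 2.09, 0.13], [0.33, -0.19, -0.0])
1 -20
   (0, np.float64(0.0), [-0.24, 0.04, 2.08, 0.0, 1.02, 1.68], [0.46, -0.04, 0.41])
   (20, np.float64(0.0), [-0.47, 0.01, 2.12, 0.39, 1.09, 1.25], [0.43, -0.14, 0.4])
   (40, np.float64(0.0), [-0.66, 0.09, 2.12, 0.7, 1.27, 0.92], [0.4, -0.22, 0.36])
   (60, np.float64(0.0), [-0.8, 0.26, 2.1, 0.9, 1.48, 0.69], [0.38, -0.29, 0.29])
   (80, np.float64(0.0), [-0.86, 0.49, 2.05, 1.04, 1.7, 0.52], [0.36, -0.32, 0.2])
   (100, np.float64(0.0), [-0.86, 0.74, 1.98, 1.16, 1.94, 0.39], [0.36, -0.32, 0.1])
[... 4218 characters left out ...]
, np.float64(0.02), [-0.73, 1.13, 1.41, 0.89, 2.57, -2.58], [0.55, -0.4, -0.01])
-1 40
   (0, np.float64(0.091), [-0.46, 0.18, 1.93, -0.12, 1.03, -2.58], [0.51, -0.18, 0.4])
   (20, np.float64(0.219), [-0.51, 0.36, 1.7, -0.01, 1.4, -2.58], [0.58, -0.24, 0.41])
   (40, np.float64(0.316), [-0.59, 0.56, 1.49, 0.12, 1.76, -2.58], [0.63, -0.33, 0.37])
   (60, np.float64(0.319), [-0.65, 0.77, 1.32, 0.27, 2.09, -2.58], [0.65, -0.41, 0.29])
   (80, np.float64(0.233), [-0.69, 0.96, 1.21, 0.42, 2.36, -2.58], [0.66, -0.45, 0.19])
   (100, np.float64(0.116), [-0.68, 1.12, 1.16, 0.56, 2.6, -2.58], [0.66, -0.45, 0.08])
   (120, np.float64(0.165), [-0.71, 1.16, 1.2, 0.69, 2.63, -2.57], [0.63, -0.45, 0.04])
```

```bash
python3 -m crank '[{"jaw":85,"travel":[0,0,0],"angular":[0,-7,0]},{"jaw":85,"travel":[0,0,0],"angular":[0,-14,0]},{"jaw":85,"travel":[0,0,0],"angular":[0,-21,0]},{"jaw":85,"travel":[0,0,0],"angular":[0,-28,0]},{"jaw":85,"travel":[0,0,0],"angular":[0,-28,0]}]'; python3 - <<'E'
from bench import r, imaging, models
import cv2,pickle
p=imaging.camera("wrist");pickle.dump(p,open("w1.pkl","wb"))
cv2.imwrite("pics/w1.png",p["image"][:,:,::-1]);s=r.state();print(s['ee_pos'],s['tool_rot'])
E
```

```text
time_s: 2.6
ee_pos: [0.4695, 0.0759, 0.1826]
tool_rot: [1.88, 2.511, 0.0]
ft_force: [-0.9, -0.4, 0.3]
grip_width: 0.0852
[0.46948806 0.07510874 0.18215617] [1.88240082e+00 2.51310798e+00 1.89180790e-03]
```

View pics/w1.png

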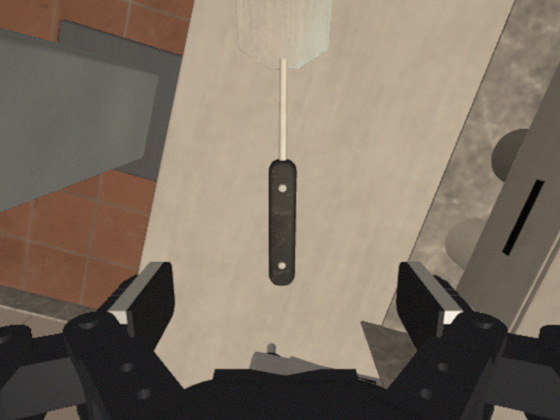

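```bash
cat >> h.py <<'E'
def bp(p,u,v,z):
    E=np.array(p["extrinsics"]);d=E[:3,:3].T@np.array([(u-p["cx"])/p["fx"],(v-p["cy"])/p["fy"],1]);C=-E[:3,:3].T@E[:3,3]
    return C+d*(z-C[2])/d[2]
E
python3 - <<'E'
import pickle
from h import *
p=pickle.load(open("w1.pkl","rb"))
for u,v,z in((282,188,.019),(282,266,.019),(282.5,159,.01),(282,285,.01)):print(bp(p,u,v,z).round(4))
P,O=pickle.load(open("d0.pkl","rb"))
print("cup",bp(P["scene"],349,312,.036),bp(P["side"],283,350,.036))
E
```

```text
[0.4693 0.0735 0.019 ]
[0.4892 0.0052 0.019 ]
[0.4632 0.0957 0.01  ]
[ 0.4957 -0.0172  0.01  ]
cup [ 0.43098088 -0.2263455   0.036     ] [ 0.41900499 -0.23190978  0.036     ]
```

```bash
python3 -m crank '[{"jaw":85,"travel":[-0.14,0,1.5],"angular":[0,0,0]},{"jaw":85,"travel":[-0.14,0,3],"angular":[0,0,0]},{"jaw":85,"travel":[-0.14,0,4.5],"angular":[0,0,0]},{"jaw":85,"travel":[-0.14,0,6],"angular":[0,0,0]},{"jaw":60,"travel":[-0.14,0,6.9],"angular":[0,0,0]},{"jaw":60,"travel":[-0.14,0,7],"angular":[0,0,0]},{"jaw":60,"travel":[-0.14,0,7],"angular":[0,0,0]}]'; python3 - <<'E'
from bench import r
s=r.state();print(s['ee_pos'],s['tool_rot'],s['ft_force'],s['grip_width'])
E
```

```text
time_s: 3.23
ee_pos: [0.4693, 0.0685, 0.0047]
tool_rot: [-1.89, -2.504, 0.004]
ft_force: [-0.0, -0.3, 1.3]
grip_width: 0.0602
[0.46933531 0.06849281 0.00473503] [-1.88993155 -2.5044096   0.00377574] [-0.01565051 -0.34653161  1.34180231] 0.060230673400577285
```

```bash
python3 -m crank '[{"jaw":50,"travel":[0.1,0,0.07],"angular":[0,0,0]},{"jaw":35,"travel":[0.1,0,0.07],"angular":[0,0,0]},{"jaw":10,"travel":[0.1,0,0.07],"angular":[0,0,0]},{"jaw":10,"travel":[0.1,0,0.07],"angular":[0,0,0]},{"jaw":10,"travel":[0.1,0,0.07],"angular":[0,0,0]},{"jaw":10,"travel":[0.1,0,0.07],"angular":[0,0,0]}]' 100; python3 - <<'E'
from bench import r
s=r.state();print(s['ee_pos'],s['tool_rot'],s['ft_force'],s['wrist_torque'],s['grip_width'])
E
```

```text
time_s: 3.73
ee_pos: [0.4722, 0.0716, 0.007]
tool_rot: [1.888, 2.507, 0.003]
ft_force: [-1.9, -0.7, 6.2]
grip_width: 0.0203
[0.47220386 0.07156464 0.00699814] [1.88787376 2.50728526 0.00307908] [-1.87393562 -0.72850242  6.23305804] [-0.12345793  0.31042709  0.0718564 ] 0.02025538819300733
```

```bash
python3 -m crank '[{"jaw":10,"travel":[0,0,-0.1],"angular":[0,0,0]},{"jaw":10,"travel":[0,0,-0.1],"angular":[0,0,0]}]' 100; python3 - <<'E'
from bench import r,imaging
import cv2
s=r.state();print(s['ee_pos'],s['tool_rot'],s['ft_force'],s['wrist_torque'],s['grip_width'])
for n in("wrist","scene"):
    p=imaging.camera(n);cv2.imwrite(f"pics/w2{n}.png",p["image"][:,:,::-1])
E
```

```text
time_s: 3.9
ee_pos: [0.4713, 0.0717, 0.0084]
tool_rot: [1.889, 2.508, 0.003]
ft_force: [0.4, -0.3, -1.0]
grip_width: 0.0202
[0.47132725 0.07165814 0.0083535 ] [1.88907877 2.50751483 0.00255661] [ 0.43125669 -0.2546649  -0.99408304] [-0.10824572 -0.02819999 -0.00414113] 0.020172658472930566
```

View pics/w2wrist.png

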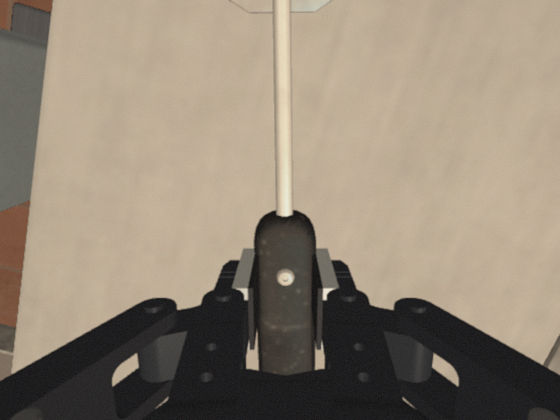

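```bash
python3 - <<'E'
from kin import *
q=[.07,0,2.1,0,1.2,-.3]
for H,psi,pi in (((.40,.05,.13),106,0),((.36,0,.13),76,0),((.35,-.05,.13),46,0),((.34,-.1,.13),20,0),((.32,-.165,.12),1.6,0),((.31,-.165,.10),1.6,0),((.31,-.165,.10),1.6,5),((.31,-.165,.115),1.6,10),((.51,-.165,.10),1.6,0)):
    x,Rt=tool_from_turner(np.array(H),tur(psi,pi));o,e=ik(x,Rt,q);q=o;print(H,psi,pi,round(e,4),o.round(2))
E
```

```text
(0.4, 0.05, 0.13) 106 0 0.0 [-0.05 -0.15  2.21 -0.    1.08 -0.33]
(0.36, 0, 0.13) 76 0 0.0 [-0.2  -0.26  2.3  -0.    1.1   0.05]
(0.35, -0.05, 0.13) 46 0 0.0 [-0.34 -0.28  2.31  0.    1.11  0.43]
(0.34, -0.1, 0.13) 20 0 0.0 [-0.48 -0.28  2.31  0.    1.11  0.74]
(0.32, -0.165, 0.12) 1.6 0 0.0 [-0.67 -0.24  2.31 -0.    1.08  0.87]
(0.31, -0.165, 0.1) 1.6 0 0.0 [-0.69 -0.23  2.34 -0.    1.03  0.85]
(0.31, -0.165, 0.1) 1.6 5 0.0 [-0.64 -0.16  2.29 -0.06  1.08  0.93]
(0.31, -0.165, 0.115) 1.6 10 0.0 [-0.6  -0.13  2.23 -0.11  1.18  0.99]
(0.51, -0.165, 0.1) 1.6 0 0.0 [-0.44  0.19  1.93  0.    1.02  1.1 ]
```

```bash
python3 -m crank '[{"jaw":10,"travel":[0,0,-1],"angular":[0,0,0]},{"jaw":10,"travel":[0,-0.5,-2.2],"angular":[0,0,0]},{"jaw":10,"travel":[-0.5,-1.5,-3.4],"angular":[0,0,0]},{"jaw":10,"travel":[-0.8,-2.5,-4.4],"angular":[0,0,0]},{"jaw":10,"travel":[-1,-3,-4.8],"angular":[0,0,0]},{"jaw":10,"travel":[-1,-3,-4.8],"angular":[0,0,0]}]' 100; python3 - <<'E'
from bench import r,imaging
import cv2
s=r.state();print(s['ee_pos'],s['tool_rot'],s['ft_force'],s['wrist_torque'],s['grip_width'])
for n in("side","scene"):
    p=imaging.camera(n);cv2.imwrite(f"pics/w3{n}.png",p["image"][:,:,::-1])
E
```

```text
time_s: 4.5
ee_pos: [0.405, 0.0258, 0.1293]
tool_rot: [1.89, 2.505, 0.003]
ft_force: [0.6, 0.9, -2.2]
grip_width: 0.0201
[0.40503189 0.0258101  0.12930234] [1.88988604 2.50452243 0.00260257] [ 0.59269928  0.87509761 -2.22115884] [-0.05026836 -0.04872562  0.04200615] 0.020145571062168587
```

View pics/w3side.png

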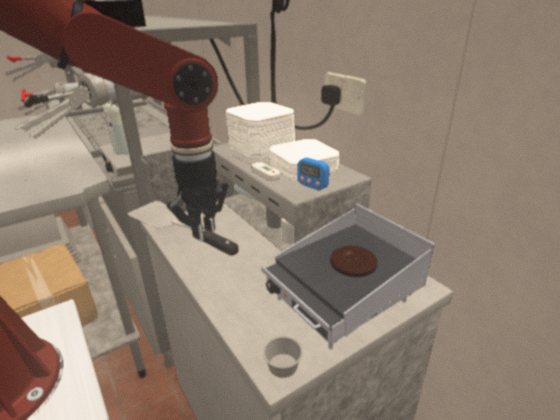

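View pics/w3scene.png

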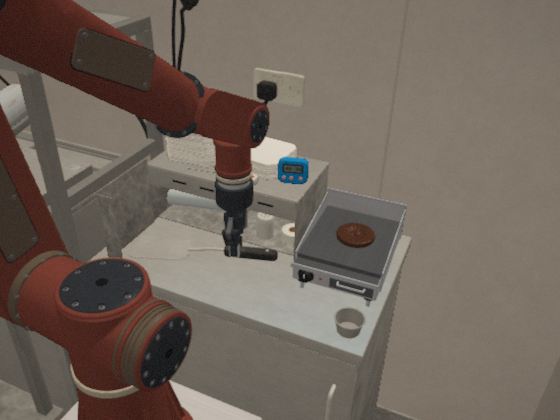

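```bash
python3 -m crank '[{"jaw":10,"travel":[-0.2,-1,0],"angular":[0,0,5]},{"jaw":10,"travel":[-0.5,-2,0],"angular":[0,0,12]},{"jaw":10,"travel":[-0.7,-2.3,0],"angular":[0,0,19]},{"jaw":10,"travel":[-1.1,-2.5,0],"angular":[0,0,26]},{"jaw":10,"travel":[-1.6,-2.8,0],"angular":[0,0,33]},{"jaw":10,"travel":[-2.1,-3,0],"angular":[0,0,40]},{"jaw":10,"travel":[-2.6,-3.3,0],"angular":[0,0,47]},{"jaw":10,"travel":[-3.1,-3.5,0],"angular":[0,0,54]},{"jaw":10,"travel":[-3.7,-3.8,0],"angular":[0,0,61]},{"jaw":10,"travel":[-4.2,-4.1,0],"angular":[0,0,68]},{"jaw":10,"travel":[-4.8,-4.3,0],"angular":[0,0,75]},{"jaw":10,"travel":[-5.3,-4.7,0],"angular":[0,0,82]},{"jaw":10,"travel":[-5.7,-5,0],"angular":[0,0,89]},{"jaw":10,"travel":[-6,-5.3,0],"angular":[0,0,96]},{"jaw":10,"travel":[-6.3,-5.6,0],"angular":[0,0,102]},{"jaw":10,"travel":[-6.3,-5.6,0],"angular":[0,0,104.3]},{"jaw":10,"travel":[-6.3,-5.6,0],"angular":[0,0,104.3]}]' 100; python3 - <<'E'
from bench import r,imaging,models
import cv2,pickle
s=r.state();print(s['ee_pos'],s['tool_rot'],s['ft_force'],s['wrist_torque'],s['grip_width'])
P={}
for n in("side","scene","wrist"):
    p=imaging.camera(n);P[n]=p;cv2.imwrite(f"pics/w4{n}.png",p["image"][:,:,::-1])
pickle.dump(P,open("w4.pkl","wb"))
E
```

```text
time_s: 6.02
ee_pos: [0.3137, -0.1629, 0.1257]
tool_rot: [-3.139, -0.044, 0.003]
ft_force: [-0.5, 0.4, -2.4]
grip_width: 0.0204
[ 0.31366919 -0.1628502   0.12565921] [-3.13905183 -0.04433006  0.0032118 ] [-0.46953023  0.43498916 -2.35671266] [0.02863269 0.02170041 0.04655546] 0.020357584214961377
```

View pics/w4side.png

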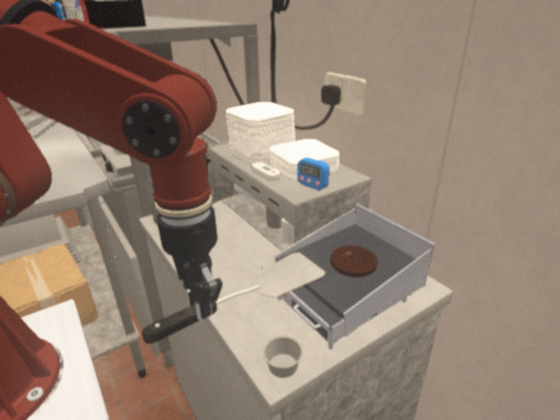

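View pics/w4wrist.png

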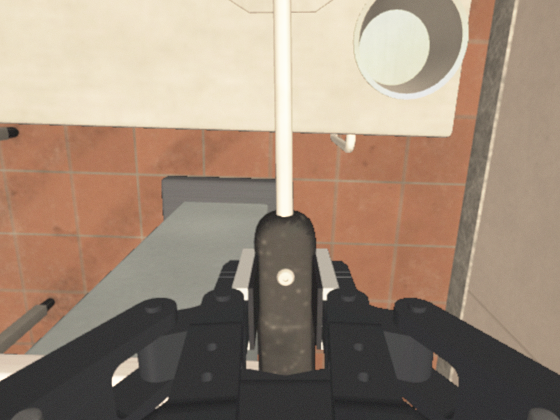

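View pics/w4scene.png

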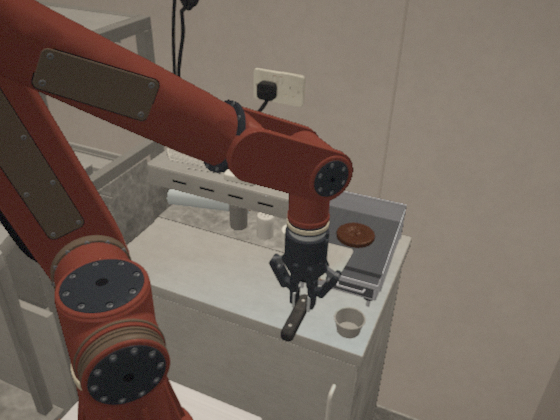

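```bash
python3 - <<'E'
import pickle
from h import *
from kin import tur
P=pickle.load(open("w4.pkl","rb"))
p=P["side"];E=np.array(p["extrinsics"]);print("sidecam",-E[:3,:3].T@E[:3,3])
im=cv2.resize(p["image"][225:315,205:345,::-1],None,fx=5.5,fy=5.5,interpolation=2)
cv2.imwrite("pics/z5.png",im)
T=np.array([.3137,-.1629,.1257]);Rm=tur(1.6)
for dz in (-.006,-.003,0):
    U=T+[0,0,dz] # underside height under grip
    X=np.array([[-.037,.221,.002],[.037,.221,.002],[-.036,.096,.002],[.036,.096,.002],[0,.024,.010]])
    print(dz,((proj(p,Rm.apply(X)+U)-[205,225])*5.5).round(0).tolist())
E
```

```text
sidecam [ 0.17520907 -0.59955167  0.54734425]
-0.006 [[517.0, 148.0], [659.0, 256.0], [206.0, 288.0], [333.0, 415.0], [51.0, 427.0]]
-0.003 [[517.0, 141.0], [660.0, 248.0], [206.0, 280.0], [332.0, 407.0], [50.0, 419.0]]
0 [[517.0, 134.0], [660.0, 241.0], [205.0, 273.0], [332.0, 399.0], [49.0, 411.0]]
```

View pics/z5.png

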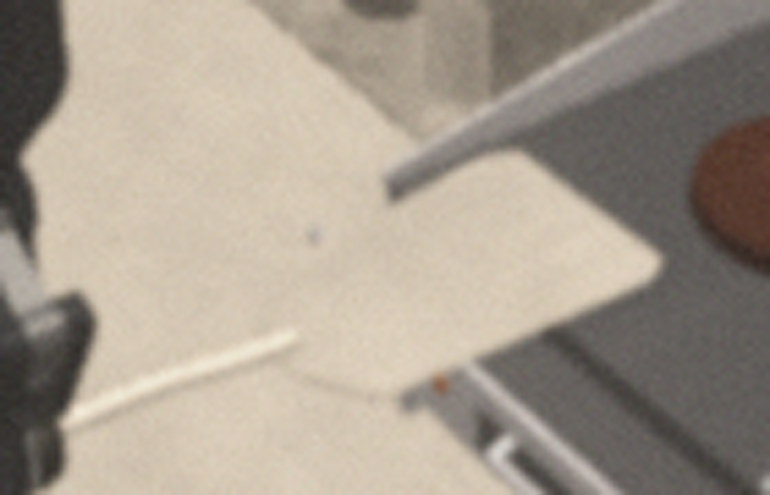

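```bash
python3 -m crank '[{"jaw":10,"travel":[0,0.5,0.2],"angular":[0,-1,0]},{"jaw":10,"travel":[0,0.5,0.5],"angular":[0,-3,0]},{"jaw":10,"travel":[0,0.5,0.65],"angular":[0,-3,0]},{"jaw":10,"travel":[0,0.5,0.65],"angular":[0,-3,0]}]' 100; python3 - <<'E'
from bench import r,imaging,models
import cv2,pickle
s=r.state();print(s['ee_pos'],s['tool_rot'],s['ft_force'],s['wrist_torque'],s['grip_width'])
p=imaging.camera("side");cv2.imwrite("pics/z6.png",cv2.resize(p["image"][225:315,205:345,::-1],None,fx=5.5,fy=5.5,interpolation=2))
E
python3 -m crank '[{"jaw":10,"travel":[0,0,0.04],"angular":[0,0,0]},{"jaw":10,"travel":[0,0,0.04],"angular":[0,0,0]}]'
python3 -m crank '[{"jaw":10,"travel":[0,0,0.04],"angular":[0,0,0]},{"jaw":10,"travel":[0,0,0.04],"angular":[0,0,0]}]'
```

```text
time_s: 6.5
ee_pos: [0.3139, -0.1745, 0.1096]
tool_rot: [-3.139, -0.049, 0.085]
ft_force: [-0.4, 0.7, -2.6]
grip_width: 0.0205
[ 0.3138984  -0.17454859  0.10958395] [-3.13852431 -0.04944717  0.08494585] [-0.39449726  0.67485836 -2.64104704] [-0.01390618 -0.00878584  0.01344179] 0.020496619721880247
time_s: 6.72
ee_pos: [0.3141, -0.1753, 0.1098]
tool_rot: [3.139, 0.047, -0.082]
ft_force: [0.2, 0.5, -1.7]
grip_width: 0.0202
time_s: 6.88
ee_pos: [0.3142, -0.1756, 0.1089]
tool_rot: [3.139, 0.047, -0.081]
ft_force: [0.1, -0.4, -1.6]
grip_width: 0.0202
```

View pics/z6.png

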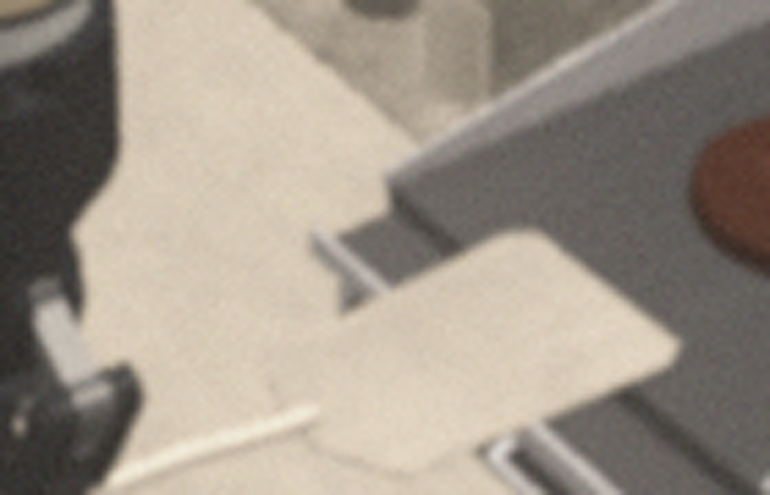

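```bash
for i in 1 2 3 4; do python3 -m crank '[{"jaw":10,"travel":[0,0,0.06],"angular":[0,0,0]},{"jaw":10,"travel":[0,0,0.06],"angular":[0,0,0]}]' | grep -E "ee_pos|ft"; python3 -c "
from bench import r
s=r.state();print(s['ft_force'].round(2),s['wrist_torque'].round(3),s['ee_pos'].round(4))"; done
```

```text
ee_pos: [0.3143, -0.1757, 0.1074]
ft_force: [0.3, 0.1, -0.6]
[ 0.35  0.15 -0.59] [ 0.007 -0.092  0.03 ] [ 0.3143 -0.1757  0.1074]
ee_pos: [0.3143, -0.1758, 0.1058]
ft_force: [-1.0, -0.1, -1.3]
[-1.03 -0.12 -1.28] [-0.045 -0.259 -0.021] [ 0.3143 -0.1758  0.1058]
ee_pos: [0.3142, -0.1758, 0.1043]
ft_force: [0.5, 0.2, 0.6]
[0.46 0.16 0.6 ] [-0.049 -0.273 -0.01 ] [ 0.3142 -0.1758  0.1043]
ee_pos: [0.3142, -0.1758, 0.1028]
ft_force: [0.3, -0.0, 0.1]
[ 0.26 -0.02  0.13] [ 0.009 -0.429 -0.062] [ 0.3142 -0.1758  0.1028]
```

```bash
python3 -m crank '[{"jaw":10,"travel":[0.5,0,-0.07],"angular":[0,0,0]},{"jaw":10,"travel":[1.2,0,-0.11],"angular":[0,0,0]},{"jaw":10,"travel":[1.8,0,-0.14],"angular":[0,0,0]},{"jaw":10,"travel":[2.2,0,-0.16],"angular":[0,0,0]},{"jaw":10,"travel":[2.6,0,-0.18],"angular":[0,0,0]},{"jaw":10,"travel":[3,0,-0.2],"angular":[0,0,0]},{"jaw":10,"travel":[3.4,0,-0.22],"angular":[0,0,0]}]' 110; python3 - <<'E'
from bench import r,imaging,models
import cv2,pickle
s=r.state();print(s['ee_pos'],s['tool_rot'],s['ft_force'],s['wrist_torque'],s['grip_width'])
p=imaging.camera("side");cv2.imwrite("pics/z7.png",cv2.resize(p["image"][205:335,245:435,::-1],None,fx=4,fy=4,interpolation=2))
E
```

```text
time_s: 8.13
ee_pos: [0.3993, -0.1729, 0.1036]
tool_rot: [3.14, 0.047, -0.084]
ft_force: [-2.3, 1.0, 0.8]
grip_width: 0.0198
[ 0.39934213 -0.17293981  0.10361806] [ 3.13968065  0.04655738 -0.08364582] [-2.33008703  1.02125606  0.82044493] [-0.01031076 -0.17198872  0.01115734] 0.019795863019393685
```

View pics/z7.png

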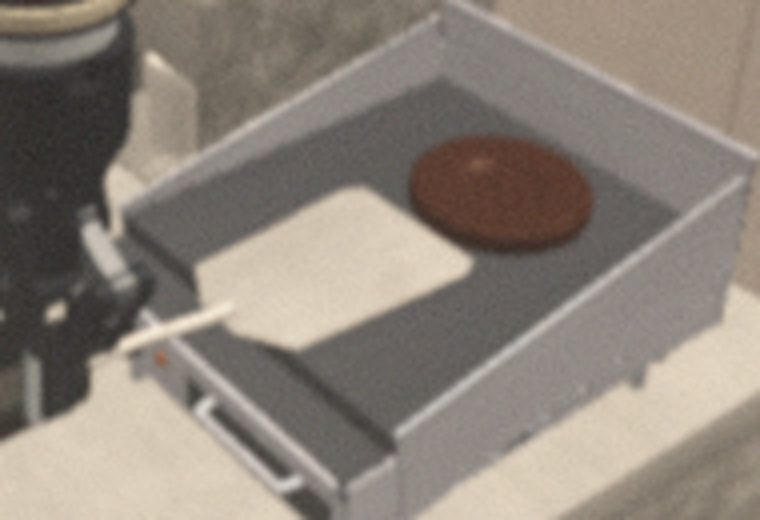

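```bash
python3 -m crank '[{"jaw":10,"travel":[0.5,0,-0.03],"angular":[0,0,0]},{"jaw":10,"travel":[0.9,0,-0.05],"angular":[0,0,0]},{"jaw":10,"travel":[1.2,0,-0.06],"angular":[0,0,0]},{"jaw":10,"travel":[1.4,0,-0.07],"angular":[0,0,0]}]' ; python3 -c "
from bench import r
s=r.state();print(s['ft_force'].round(2),s['wrist_torque'].round(3),s['ee_pos'].round(4))"
python3 -m crank '[{"jaw":10,"travel":[0.25,0,-0.01],"angular":[0,0,0]},{"jaw":10,"travel":[0.5,0,-0.02],"angular":[0,0,0]},{"jaw":10,"travel":[0.5,0,-0.02],"angular":[0,0,0]}]'; python3 - <<'E'
from bench import r,imaging,models
import cv2,pickle
s=r.state();print(s['ee_pos'],s['tool_rot'],s['ft_force'],s['wrist_torque'],s['grip_width'])
p=imaging.camera("side");cv2.imwrite("pics/z8.png",cv2.resize(p["image"][205:335,245:435,::-1],None,fx=4,fy=4,interpolation=2))
E
```

```text
time_s: 8.52
ee_pos: [0.4343, -0.1719, 0.1034]
tool_rot: [3.14, 0.047, -0.083]
ft_force: [-1.5, -0.7, 0.4]
grip_width: 0.0198
[-1.54 -0.69  0.43] [-0.013 -0.094  0.072] [ 0.4343 -0.1719  0.1034]
time_s: 8.77
ee_pos: [0.4484, -0.172, 0.1041]
tool_rot: [3.139, 0.047, -0.078]
ft_force: [1.4, -0.1, -0.6]
grip_width: 0.0197
[ 0.44840673 -0.17197892  0.10405224] [ 3.1387913   0.04707695 -0.07795914] [ 1.36921085 -0.13332333 -0.56570674] [ 0.01759394 -0.49324696  0.00477128] 0.019708875016300524
```

View pics/z8.png

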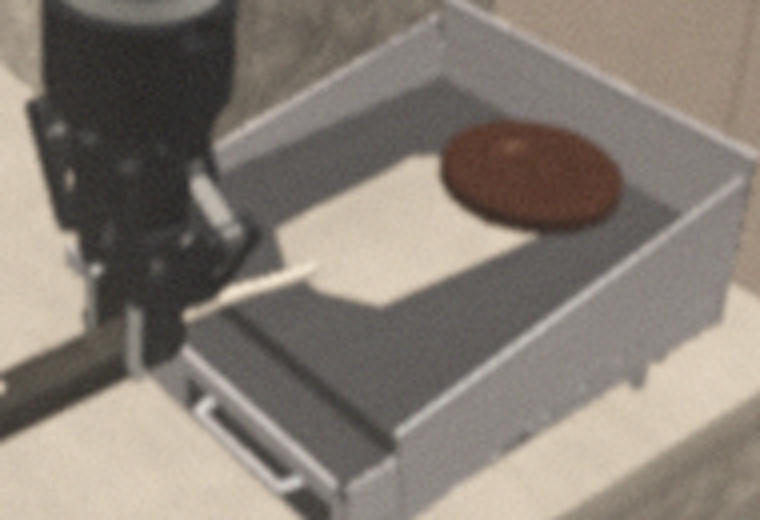

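```bash
python3 -m crank '[{"jaw":10,"travel":[0.4,0,-0.02],"angular":[0,0,0]},{"jaw":10,"travel":[0.8,0,-0.04],"angular":[0,0,0]},{"jaw":10,"travel":[1.2,0,-0.06],"angular":[0,0,0]}]' ; python3 -c "
from bench import r
s=r.state();print(s['ft_force'].round(2),s['wrist_torque'].round(3),s['ee_pos'].round(4))"
python3 -m crank '[{"jaw":10,"travel":[0.3,0,-0.01],"angular":[0,0,0]},{"jaw":10,"travel":[0.6,0,-0.03],"angular":[0,0,0]},{"jaw":10,"travel":[0.9,0,-0.04],"angular":[0,0,0]}]'; python3 - <<'E'
from bench import r,imaging,models
import cv2,pickle
s=r.state();print(s['ee_pos'],s['tool_rot'],s['ft_force'],s['wrist_torque'],s['grip_width'])
p=imaging.camera("side");cv2.imwrite("pics/z9.png",cv2.resize(p["image"][205:335,245:435,::-1],None,fx=4,fy=4,interpolation=2))
E
```

```text
time_s: 9.07
ee_pos: [0.4771, -0.1708, 0.1035]
tool_rot: [3.139, 0.046, -0.083]
ft_force: [-2.7, -0.3, 0.0]
grip_width: 0.0198
[-2.73 -0.28  0.03] [-0.03  -0.023  0.032] [ 0.4771 -0.1708  0.1035]
time_s: 9.32
ee_pos: [0.4998, -0.17, 0.1032]
tool_rot: [3.14, 0.047, -0.083]
ft_force: [-2.4, 0.6, -0.6]
grip_width: 0.0195
[ 0.49977126 -0.17003668  0.10322134] [ 3.13951886  0.04687805 -0.08308942] [-2.43429043  0.55842533 -0.62245798] [-0.07591442 -0.02183462 -0.03941377] 0.019503597184633268
```

View pics/z9.png

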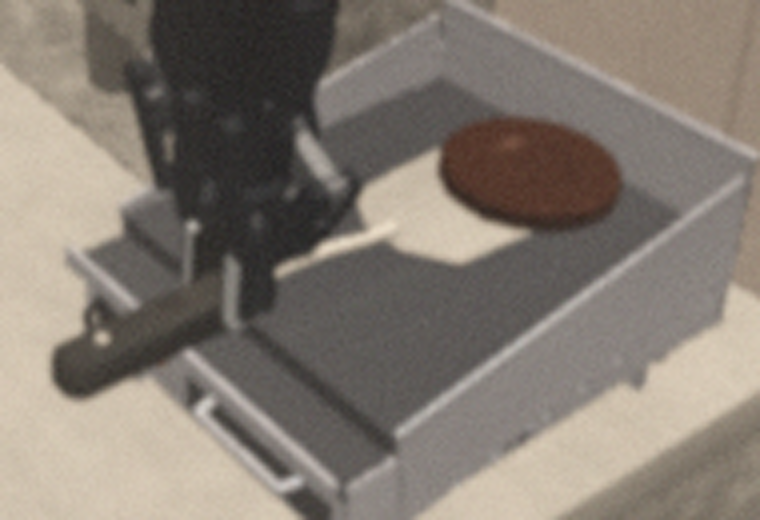

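```bash
python3 -m crank '[{"jaw":10,"travel":[0.2,0,-0.01],"angular":[0,0,0]},{"jaw":10,"travel":[0.4,0,-0.02],"angular":[0,0,0]},{"jaw":10,"travel":[0.4,0,-0.02],"angular":[0,0,0]},{"jaw":10,"travel":[0.4,0,-0.05],"angular":[0,1,0]},{"jaw":10,"travel":[0.35,0,-0.15],"angular":[0,2,0]},{"jaw":10,"travel":[0.3,0,-0.3],"angular":[0,3,0]},{"jaw":10,"travel":[0.25,0,-0.5],"angular":[0,4,0]},{"jaw":10,"travel":[0.1,0,-0.75],"angular":[0,5,0]},{"jaw":10,"travel":[0,0,-1],"angular":[0,5,0]},{"jaw":10,"travel":[0,0,-1.2],"angular":[0,5,0]},{"jaw":10,"travel":[0,0,-1.2],"angular":[0,5,0]}]' ; python3 - <<'E'
from bench import r,imaging,models
import cv2,pickle
s=r.state();print(s['ee_pos'],s['tool_rot'],s['ft_force'],s['wrist_torque'],s['grip_width'])
P={}
for n in("side","scene"):
    p=imaging.camera(n);P[n]=p
pickle.dump(P,open("w10.pkl","wb"))
cv2.imwrite("pics/z10.png",cv2.resize(P["side"]["image"][195:335,245:435,::-1],None,fx=4,fy=4,interpolation=2))
cv2.imwrite("pics/z10s.png",P["scene"]["image"][:,:,::-1])
E
```

```text
time_s: 10.28
ee_pos: [0.5015, -0.1707, 0.1352]
tool_rot: [3.14, 0.046, 0.06]
ft_force: [1.0, -0.3, -2.7]
grip_width: 0.0196
[ 0.50150698 -0.17070465  0.13516983] [3.13966769 0.04596649 0.05954738] [ 1.00250087 -0.30114065 -2.74573984] [0.02542728 0.17505257 0.02281698] 0.019625997415608006
```

View pics/z10.png

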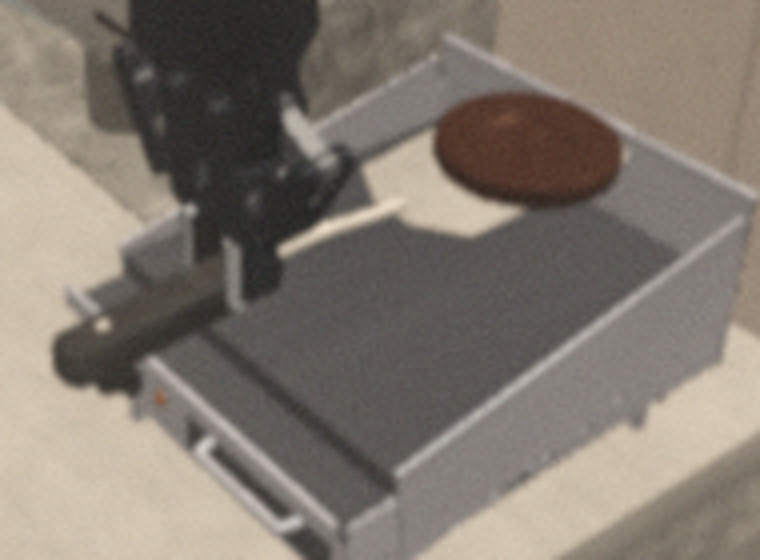

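View pics/z10s.png

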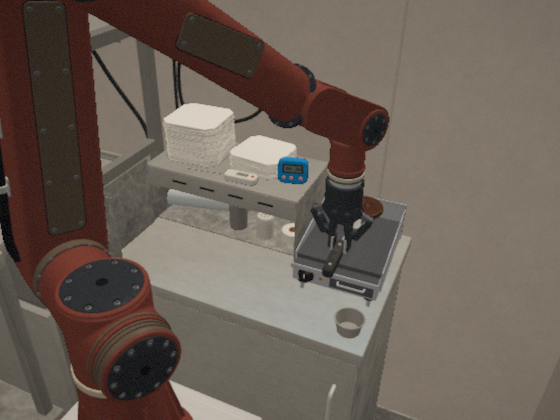

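```bash
cat > pat.py <<'E'
from h import *
from bench import models
t=np.linspace(0,2*np.pi,60)
def disc(c,n,th=.013):
    n=np.array(n)/np.linalg.norm(n);a=np.cross(n,[0,1,.1]);a/=np.linalg.norm(a);b=np.cross(n,a)
    return np.vstack([c+n*z+rr*(np.outer(np.cos(t),a)+np.outer(np.sin(t),b)) for z,rr in((0,.0435),(.0015,.045),(th-.0015,.045),(th,.0435))])
def locate(ps,z,n=(0,0,1),g=(.63,-.17)):
    ms=[]
    for p in ps:
        o=models.outline_of(p,"patty")
        if o: ms.append((p,o[0]["region"]));print("conf",round(o[0]["conf"],2),[round(v) for v in o[0]["rect"]])
    f=lambda q:sum(np.abs(hull_mask(p,disc(np.array([q[0],q[1],z]),n))-m).sum()/m.sum() for p,m in ms)
    m=minimize(f,g,method="Nelder-Mead",options=dict(initial_simplex=np.array([g]*3)+np.array([[0,0],[.03,0],[0,.03]])))
    return m.x,m.fun
E
python3 - <<'E'
from bench import imaging
from pat import *
p=imaging.camera("side")
print(locate([p],.137,(-.038,0,1),(.68,-.165)))
E
```

```text
conf 0.65 [352, 219, 404, 247]
(array([ 0.67741272, -0.17676636]), np.float64(0.1329175695435407))
```

```bash
python3 - <<'E'
import pickle
from h import *
P,O=pickle.load(open("d0.pkl","rb"))
im=P["scene"]["image"][140:270,230:400,::-1];cv2.imwrite("pics/b1.png",cv2.resize(im,None,fx=4.5,fy=4.5,interpolation=2))
im=P["side"]["image"][130:270,230:390,::-1];cv2.imwrite("pics/b2.png",cv2.resize(im,None,fx=4.2,fy=4.2,interpolation=2))
E
```

```text
(no output)
```

View pics/b1.png

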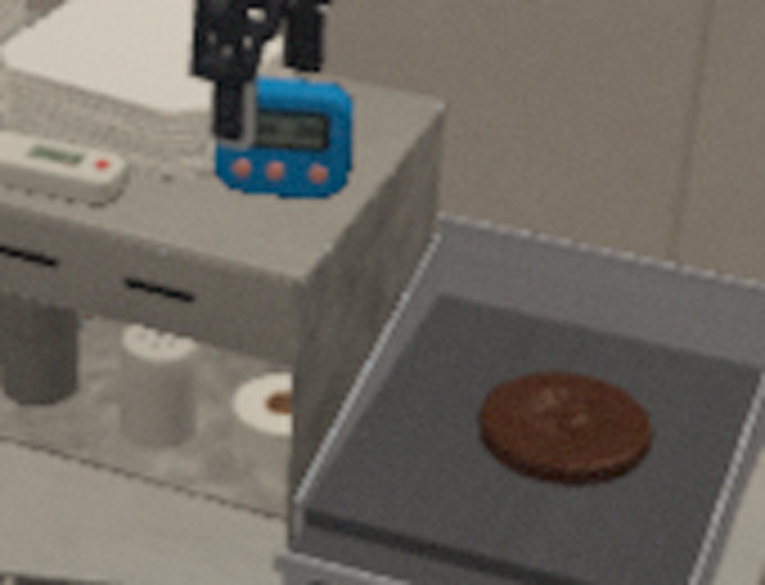

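View pics/b2.png

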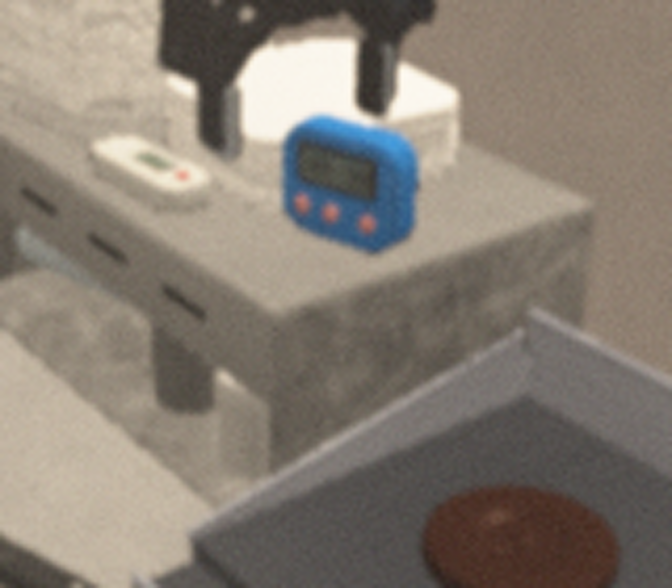

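```bash
python3 - <<'E'
import pickle
from h import *
P,O=pickle.load(open("d0.pkl","rb"))
print(bp(P["scene"],296.7,202.9,.176),bp(P["side"],295.5,205,.176))
E
```

```text
[ 0.57300482 -0.04306165  0.176     ] [ 0.57907246 -0.04553638  0.176     ]
```

```bash
python3 - <<'E'
from kin import *
ph=[0,7,14,21,28,35,42,49,56,63,70,77,84,91,98,104,104]
g=lambda f:np.interp(f,[0,10,15,20,25,180],[47,17,10,3,.5,.5])
yf=lambda f:np.interp(f,[0,30,80,104],[-.150,-.150,-.160,-.164])
zp=.0885;psi=1.7
q=[-.5,.1,2.0,0,1.02,1.1];q=np.array(q);base=None
for f in ph:
    c,s=np.cos(np.radians(f)),np.sin(np.radians(f))
    h=.056*s-.002*c+g(f)/1000
    yc=yf(f)+.056*c+.002*s
    y=yc-.005-.007*s; z=zp+h+.007*c; x=.424
    if base is None: base=np.array([x,y,z])
    d=np.array([x,y,z])-base
    # tool frame at f=0
    cp,sp=np.cos(np.radians(psi)),np.sin(np.radians(psi))
    tx=cp*d[0]+sp*d[1]; ty=-(-sp*d[0]+cp*d[1]); tz=-d[2]
    U,Rm=None,tur(psi,0,f)
    _,Rt=tool_from_turner(np.zeros(3),Rm)
    o,e=ik(np.array([x,y,z]),Rt,q)
    print(f,np.round([x,y,z],4),"unit",np.round(np.array([tx,ty,tz])/.025,2),"dq/dt",np.round((o-q)*12,2) ,round(e,4), o.round(2), "wrist z",round((fk(o,KP)[0]-Rt.as_matrix()[:,2]*.3045)[2],3));q=o
E
```

```text
0 [ 0.424  -0.099   0.1405] unit [ 0. -0. -0.] dq/dt [ 1.31 -2.34  1.49 -0.    1.11  0.6 ] 0.0 [-0.39 -0.1   2.12 -0.    1.11  1.15] wrist z 0.445
7 [ 0.424  -0.1     0.1263] unit [-0.    0.04  0.57] dq/dt [-0.94  0.62 -0.16  1.42  0.27 -1.58] 0.0 [-0.47 -0.04  2.11  0.12  1.14  1.02] wrist z 0.429
14 [ 0.424  -0.1019  0.1183] unit [-0.    0.11  0.89] dq/dt [-0.88  0.67 -0.27  1.24  0.58 -1.43] 0.0 [-0.54  0.01  2.09  0.22  1.18  0.9 ] wrist z 0.414
21 [ 0.424  -0.1045  0.1157] unit [-0.01  0.22  0.99] dq/dt [-0.81  0.7  -0.36  1.03  0.82 -1.22] 0.0 [-0.61  0.07  2.06  0.31  1.25  0.8 ] wrist z 0.4
28 [ 0.424  -0.1079  0.1197] unit [-0.01  0.36  0.83] dq/dt [-0.73  0.69 -0.45  0.84  1.04 -0.97] 0.0 [-0.67  0.13  2.02  0.38  1.34  0.72] wrist z 0.389
35 [ 0.424  -0.113   0.1252] unit [-0.02  0.56  0.61] dq/dt [-0.66  0.76 -0.5   0.69  1.11 -0.79] 0.0 [-0.73  0.19  1.98  0.44  1.43  0.65] wrist z 0.375
42 [ 0.424  -0.1191  0.1302] unit [-0.02  0.8   0.41] dq/dt [-0.58  0.84 -0.53  0.58  1.12 -0.65] 0.0 [-0.77  0.26  1.94  0.48  1.52  0.6 ] wrist z 0.356
49 [ 0.424  -0.1258  0.1345] uni
[... 790 characters left out ...]
] dq/dt [-0.16  0.96 -0.49  0.41  1.03 -0.11] 0.0 [-0.93  0.73  1.67  0.7   2.06  0.45] wrist z 0.177
91 [ 0.424  -0.1728  0.1449] unit [-0.09  2.95 -0.18] dq/dt [-0.11  0.94 -0.46  0.44  1.01 -0.05] 0.0 [-0.94  0.81  1.63  0.74  2.14  0.44] wrist z 0.14
98 [ 0.424  -0.1807  0.1438] unit [-0.1   3.27 -0.13] dq/dt [-0.06  0.91 -0.43  0.48  0.99  0.01] 0.0 [-0.95  0.89  1.6   0.77  2.23  0.45] wrist z 0.101
104 [ 0.424  -0.1874  0.1421] unit [-0.1   3.53 -0.07] dq/dt [-0.01  0.76 -0.34  0.45  0.84  0.05] 0.0 [-0.95  0.95  1.57  0.81  2.3   0.45] wrist z 0.068
104 [ 0.424  -0.1874  0.1421] unit [-0.1   3.53 -0.07] dq/dt [0. 0. 0. 0. 0. 0.] 0.0 [-0.95  0.95  1.57  0.81  2.3   0.45] wrist z 0.068
```

```bash
python3 -m crank '[{"jaw":10,"travel":[-0.15,0,-0.1],"angular":[0,-0.5,0]},{"jaw":10,"travel":[-0.45,0,-0.2],"angular":[0,-1,0]},{"jaw":10,"travel":[-0.9,0,-0.3],"angular":[0,-1.5,0]},{"jaw":10,"travel":[-1.5,0,-0.32],"angular":[0,-2,0]},{"jaw":10,"travel":[-2.1,0,-0.32],"angular":[0,-2.2,0]},{"jaw":10,"travel":[-2.6,0,-0.32],"angular":[0,-2.2,0]},{"jaw":10,"travel":[-2.9,-0.15,-0.32],"angular":[0,-2.2,0]},{"jaw":10,"travel":[-3.1,-0.45,-0.32],"angular":[0,-2.2,0]},{"jaw":10,"travel":[-3.1,-0.9,-0.32],"angular":[0,-2.2,0]},{"jaw":10,"travel":[-3.1,-1.45,-0.32],"angular":[0,-2.2,0]},{"jaw":10,"travel":[-3.1,-2,-0.32],"angular":[0,-2.2,0]},{"jaw":10,"travel":[-3.1,-2.45,-0.32],"angular":[0,-2.2,0]},{"jaw":10,"travel":[-3.1,-2.75,-0.32],"angular":[0,-2.2,0]},{"jaw":10,"travel":[-3.1,-2.9,-0.32],"angular":[0,-2.2,0]},{"jaw":10,"travel":[-3.1,-2.95,-0.32],"angular":[0,-2.2,0]},{"jaw":10,"travel":[-3.1,-2.95,-0.32],"angular":[0,-2.2,0]}]' 120; python3 - <<'E'
from bench import r,imaging
from pat import *
s=r.state();print(s['ee_pos'],s['tool_rot'],s['ft_force'],s['wrist_torque'],s['grip_width'])
P={}
for n in("side","scene"):
    p=imaging.camera(n);P[n]=p
cv2.imwrite("pics/z11.png",cv2.resize(P["side"]["image"][195:335,225:435,::-1],None,fx=3.8,fy=3.8,interpolation=2))
cv2.imwrite("pics/z11s.png",cv2.resize(P["scene"]["image"][150:330,250:430,::-1],None,fx=3.3,fy=3.3))
print(locate([P["side"]],s['ee_pos'][2]-.005,(0,0,1),(.60,-.105)))
E
```

```text
time_s: 11.82
ee_pos: [0.421, -0.0985, 0.1387]
tool_rot: [3.141, 0.048, -0.005]
ft_force: [-0.9, -0.1, -2.5]
grip_width: 0.0197
[ 0.42097325 -0.09846821  0.13868329] [ 3.14086397  0.04781944 -0.00511149] [-0.86173017 -0.11102744 -2.4640461 ] [-0.0278589   0.21223429 -0.0483264 ] 0.01969916200058978
conf 0.79 [299, 218, 346, 246]
(array([ 0.59860174, -0.10299913]), np.float64(0.11345543066887279))
```

View pics/z11.png

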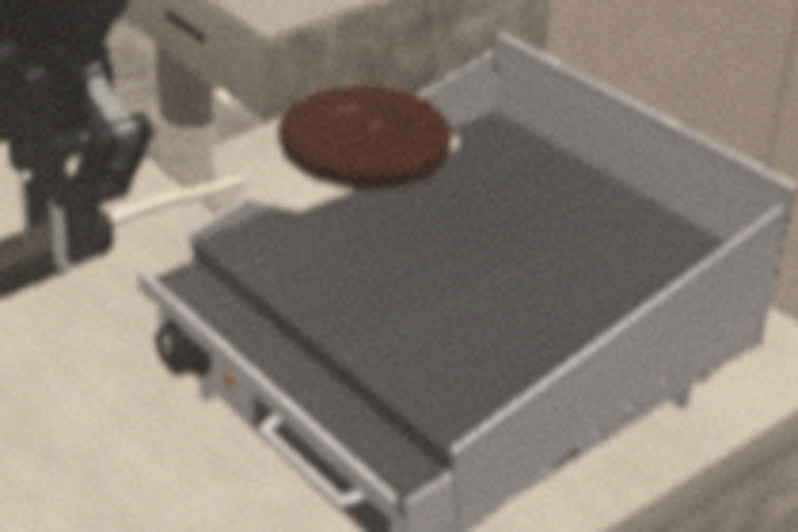

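View pics/z11s.png

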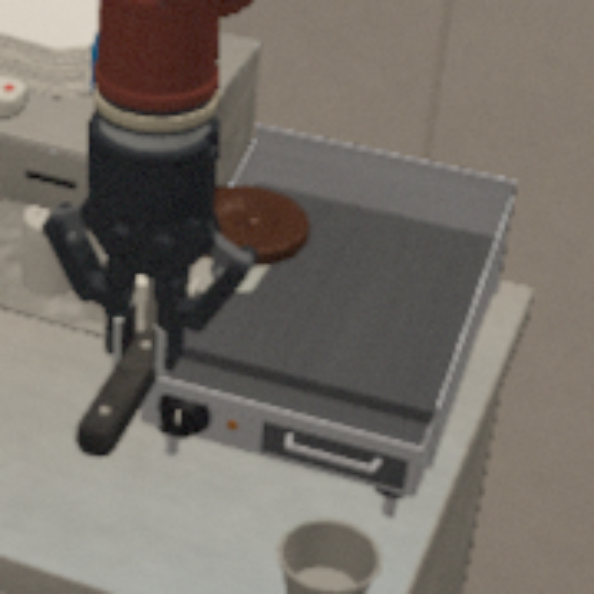

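```bash
python3 -m crank '[{"jaw":10,"travel":[0,0.04,0.5],"angular":[7,0,0]},{"jaw":10,"travel":[0,0.1,0.82],"angular":[14,0,0]},{"jaw":10,"travel":[0,0.2,0.92],"angular":[21,0,0]},{"jaw":10,"travel":[0,0.35,0.76],"angular":[28,0,0]},{"jaw":10,"travel":[0,0.56,0.54],"angular":[35,0,0]},{"jaw":10,"travel":[0,0.8,0.33],"angular":[42,0,0]},{"jaw":10,"travel":[0,1.07,0.16],"angular":[49,0,0]},{"jaw":10,"travel":[0,1.36,0.01],"angular":[56,0,0]},{"jaw":10,"travel":[0,1.66,-0.11],"angular":[63,0,0]},{"jaw":10,"travel":[0,1.98,-0.19],"angular":[70,0,0]},{"jaw":10,"travel":[0,2.31,-0.25],"angular":[77,0,0]},{"jaw":10,"travel":[0,2.63,-0.27],"angular":[84,0,0]},{"jaw":10,"travel":[0,2.95,-0.26],"angular":[91,0,0]},{"jaw":10,"travel":[0,3.27,-0.21],"angular":[98,0,0]},{"jaw":10,"travel":[0,3.5,-0.2],"angular":[102,0,0]},{"jaw":10,"travel":[0,3.5,-0.2],"angular":[102,0,0]}]' 120; python3 - <<'E'
from bench import r,imaging
from pat import *
s=r.state();print(s['ee_pos'],s['tool_rot'],s['ft_force'],s['wrist_torque'],s['grip_width'])
P={}
for n in("side","scene"):
    p=imaging.camera(n);P[n]=p
cv2.imwrite("pics/z12.png",P["side"]["image"][:,:,::-1])
cv2.imwrite("pics/z12s.png",P["scene"]["image"][:,:,::-1])
E
```

```text
time_s: 13.3
ee_pos: [0.4229, -0.1864, 0.1395]
tool_rot: [-1.358, -0.012, 0.028]
ft_force: [-0.7, 1.2, -2.2]
grip_width: 0.0195
[ 0.42288139 -0.18643825  0.139481  ] [-1.3584288  -0.01183843  0.02839823] [-0.70916844  1.17929589 -2.20476414] [-0.77355792  0.06429557  0.0163068 ] 0.019461332926632893
```

View pics/z12.png

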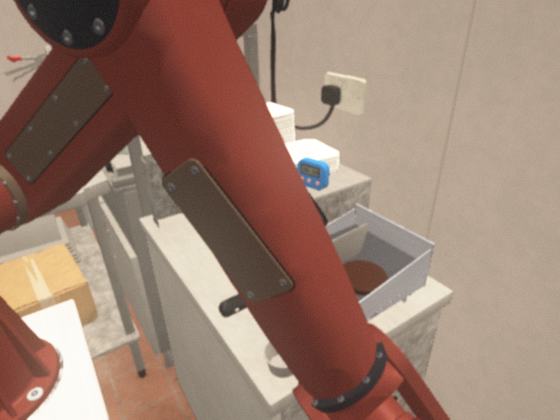

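View pics/z12s.png

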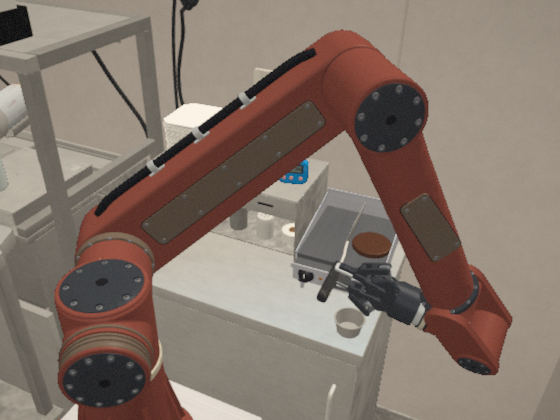

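```bash
python3 - <<'E'
import cv2
a=cv2.imread("pics/z12.png")[205:325,320:440];b=cv2.imread("pics/z12s.png")[190:290,300:410]
import numpy as np
im=np.hstack([cv2.resize(a,(400,400),interpolation=2),cv2.resize(b,(400,400),interpolation=2)]);cv2.imwrite("pics/z13.png",im)
E
```

```text
(no output)
```

View pics/z13.png

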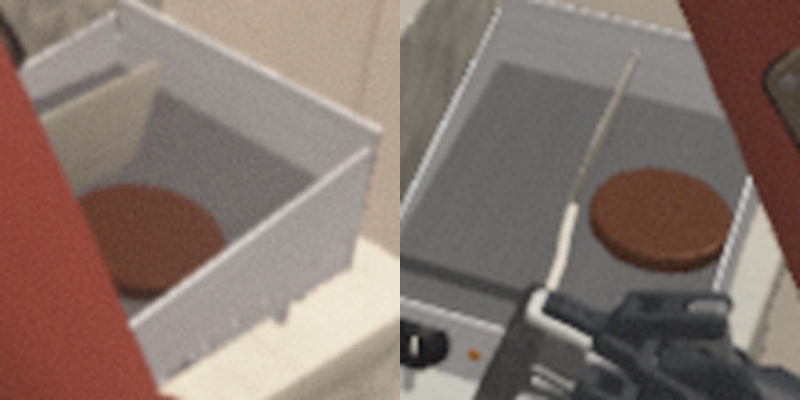

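```bash
python3 -m crank '[{"jaw":10,"travel":[0,-0.6,0.13],"angular":[0,0,0]},{"jaw":10,"travel":[0,-1.4,0.3],"angular":[0,0,0]},{"jaw":10,"travel":[0,-2.2,0.46],"angular":[-5,0,0]},{"jaw":10,"travel":[-0.3,-2.35,0.5],"angular":[-12,0,0]},{"jaw":10,"travel":[-0.7,-2.35,0.5],"angular":[-19,0,0]},{"jaw":10,"travel":[-1.1,-2.3,0.6],"angular":[-26,0,0]},{"jaw":10,"travel":[-1.5,-2.3,0.7],"angular":[-33,0,0]},{"jaw":10,"travel":[-1.9,-2.3,0.8],"angular":[-40,0,0]},{"jaw":10,"travel":[-2.3,-2.3,0.9],"angular":[-47,0,0]},{"jaw":10,"travel":[-2.7,-2.25,1],"angular":[-54,0,0]},{"jaw":10,"travel":[-3.1,-2.2,1.1],"angular":[-61,0,0]},{"jaw":10,"travel":[-3.5,-2.2,1.2],"angular":[-68,0,0]},{"jaw":10,"travel":[-3.8,-2.2,1.28],"angular":[-75,0,0]},{"jaw":10,"travel":[-4,-2.2,1.28],"angular":[-82,0,0]},{"jaw":10,"travel":[-4.2,-2.2,1.28],"angular":[-89,0,0]},{"jaw":10,"travel":[-4.2,-2.2,1.28],"angular":[-96,0,0]},{"jaw":10,"travel":[-4.2,-2.2,1.28],"angular":[-102,0,0]},{"jaw":10,"travel":[-4.2,-2.2,1.28],"angular":[-102,0,0]}]' 120; python3 - <<'E'
from bench import r,imaging
from pat import *
s=r.state();print(s['ee_pos'],s['tool_rot'],s['ft_force'],s['wrist_torque'],s['grip_width'])
P={}
for n in("side","scene"):
    p=imaging.camera(n);P[n]=p
cv2.imwrite("pics/z14.png",cv2.resize(P["side"]["image"][205:345,245:445,::-1],None,fx=4,fy=4,interpolation=2))
cv2.imwrite("pics/z14s.png",P["scene"]["image"][:,:,::-1])
print(locate([P["side"]],.0885,(0,0,1),(.60,-.2)))
E
```

```text
time_s: 14.9
ee_pos: [0.3179, -0.1669, 0.2062]
tool_rot: [3.136, 0.054, 0.002]
ft_force: [0.3, 1.1, -2.9]
grip_width: 0.0194
[ 0.31792623 -0.16687014  0.20624846] [3.13567741e+00 5.41813091e-02 2.48778872e-03] [ 0.33305951  1.11142508 -2.87731532] [0.01892597 0.06809998 0.00805333] 0.01936580162461926
conf 0.59 [340, 261, 390, 295]
(array([ 0.60480661, -0.21726878]), np.float64(0.14133731046482725))
```

View pics/z14.png

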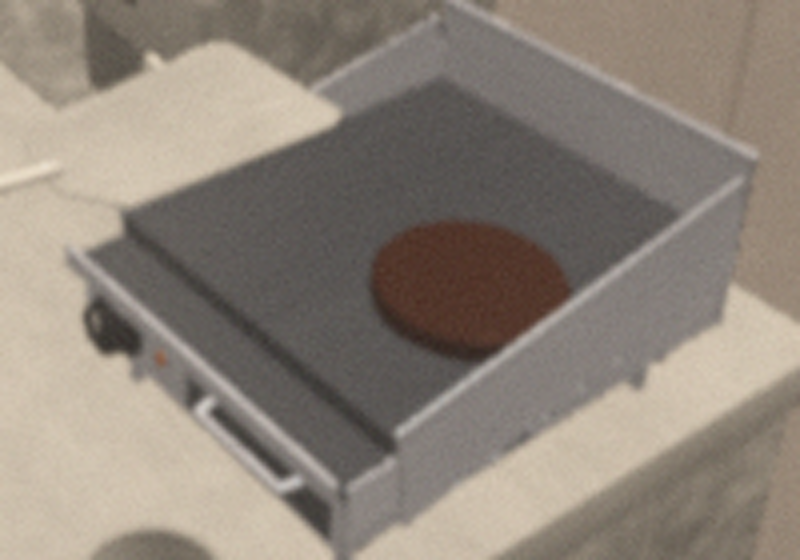

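View pics/z14s.png

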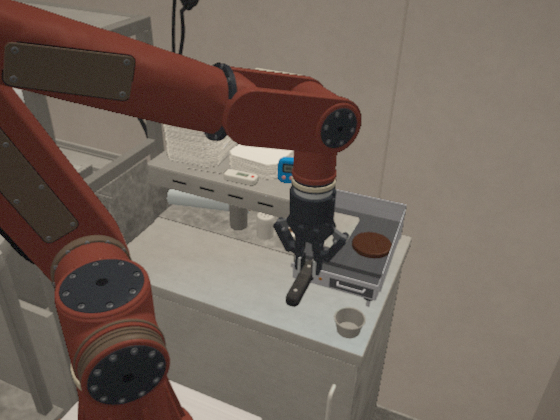

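```bash
python3 -m crank '[{"jaw":10,"travel":[0.3,-0.6,0],"angular":[0,0,-6]},{"jaw":10,"travel":[0.5,-1.2,0],"angular":[0,0,-13]},{"jaw":10,"travel":[0.75,-1.85,0],"angular":[0,0,-20]},{"jaw":10,"travel":[0.85,-2.4,0],"angular":[0,0,-27]},{"jaw":10,"travel":[0.95,-3,0.3],"angular":[0,0,-34]},{"jaw":10,"travel":[1.1,-3.6,0.6],"angular":[0,0,-41]},{"jaw":10,"travel":[1.2,-4.2,0.9],"angular":[0,0,-48]},{"jaw":10,"travel":[1.4,-4.8,1.2],"angular":[0,0,-55]},{"jaw":10,"travel":[1.5,-5.4,1.5],"angular":[0,0,-62]},{"jaw":10,"travel":[1.7,-6,1.8],"angular":[0,0,-69]},{"jaw":10,"travel":[1.9,-6.6,2.1],"angular":[0,0,-76]},{"jaw":10,"travel":[2.3,-6.9,2.4],"angular":[0,0,-83]},{"jaw":10,"travel":[2.8,-7.2,2.5],"angular":[0,0,-90]},{"jaw":10,"travel":[3.4,-7.5,2.6],"angular":[0,0,-97]},{"jaw":10,"travel":[4.2,-8,3],"angular":[0,0,-104]},{"jaw":10,"travel":[5.2,-8.6,3.8],"angular":[0,0,-104]},{"jaw":10,"travel":[6,-9.1,5],"angular":[0,0,-104]},{"jaw":10,"travel":[6.4,-9.3,6.2],"angular":[0,0,-104]},{"jaw":10,"travel":[6.4,-9.3,6.8],"angular":[0,0,-104]},{"jaw":10,"travel":[6.4,-9.3,6.8],"angular":[0,0,-104]}]' 120; python3 - <<'E'
from bench import r,imaging
from pat import *
s=r.state();print(s['ee_pos'],s['tool_rot'],s['ft_force'],s['wrist_torque'],s['grip_width'])
p=imaging.camera("side");cv2.imwrite("pics/z15.png",p["image"][:,:,::-1])
E
```

```text
time_s: 16.72
ee_pos: [0.4676, 0.0668, 0.0292]
tool_rot: [-1.892, -2.493, 0.013]
ft_force: [-1.0, -0.8, -1.7]
grip_width: 0.0193
[0.46761376 0.06678522 0.02923278] [-1.892281   -2.49324048  0.01269105] [-0.99403191 -0.79983749 -1.69020606] [-0.00536519  0.04734489 -0.00093233] 0.01929299923644601
```

View pics/z15.png

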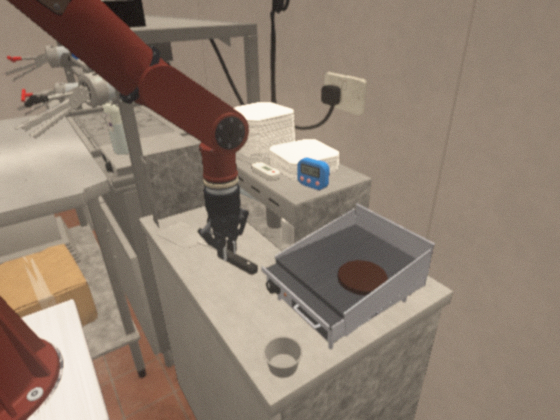

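```bash
python3 -m crank '[{"jaw":10,"travel":[0,0,0.3],"angular":[0,0,0]},{"jaw":10,"travel":[0,0,0.6],"angular":[0,0,0]},{"jaw":10,"travel":[0,0,0.78],"angular":[0,0,0]},{"jaw":10,"travel":[0,0,0.78],"angular":[0,0,0]}]'; for i in 1 2 3; do python3 -m crank '[{"jaw":10,"travel":[0,0,0.05],"angular":[0,0,0]},{"jaw":10,"travel":[0,0,0.05],"angular":[0,0,0]}]' >/dev/null; python3 -c "
from bench import r
s=r.state();print(s['ft_force'].round(2),s['wrist_torque'].round(3),s['ee_pos'].round(4))"; done
```

```text
time_s: 17.1
ee_pos: [0.47, 0.0674, 0.0141]
tool_rot: [-1.896, -2.501, 0.004]
ft_force: [-0.9, -0.1, -1.7]
grip_width: 0.0195
[ 0.25 -0.1  -1.84] [-0.021 -0.037 -0.019] [0.4707 0.0677 0.0136]
[-0.43 -0.5  -1.8 ] [-0.044  0.032 -0.006] [0.4706 0.0678 0.0122]
[-0.07 -0.52 -1.01] [-0.071 -0.02   0.003] [0.4704 0.0678 0.0106]
```

```bash
for i in 1 2 3; do python3 -m crank '[{"jaw":10,"travel":[0,0,0.05],"angular":[0,0,0]},{"jaw":10,"travel":[0,0,0.05],"angular":[0,0,0]}]' >/dev/null; python3 -c "
from bench import r
s=r.state();print(s['ft_force'].round(2),s['wrist_torque'].round(3),s['ee_pos'].round(4))"; done
```

```text
[-1.    0.64 -1.78] [-0.024 -0.052 -0.004] [0.4702 0.0678 0.0092]
[-0.08 -0.11 -1.59] [-0.069 -0.059  0.05 ] [0.4702 0.0677 0.0079]
[-2.24 -0.29  1.83] [-0.047  0.212 -0.022] [0.4705 0.0678 0.0072]
```

```bash
python3 -m crank '[{"jaw":24,"travel":[0,0,0],"angular":[0,0,0]},{"jaw":32,"travel":[0,0,0],"angular":[0,0,0]},{"jaw":45,"travel":[0,0,0],"angular":[0,0,0]},{"jaw":60,"travel":[0,0,0],"angular":[0,0,0]},{"jaw":60,"travel":[0,0,-0.5],"angular":[0,0,0]},{"jaw":60,"travel":[0,0,-2],"angular":[0,0,0]},{"jaw":60,"travel":[0,0,-3.5],"angular":[0,0,0]},{"jaw":60,"travel":[0,-0.5,-5],"angular":[0,0,0]},{"jaw":60,"travel":[0,-1,-6],"angular":[0,0,0]},{"jaw":60,"travel":[0,-1,-6],"angular":[0,0,0]}]' 20; python3 - <<'E'
from bench import r,imaging
from pat import *
s=r.state();print(s['ee_pos'],s['tool_rot'],s['ft_force'],s['grip_width'])
P={}
for n in("side","scene","wrist"):
    p=imaging.camera(n);P[n]=p;cv2.imwrite(f"pics/y_{n}.png",p["image"][:,:,::-1])
print(locate([P["side"],P["scene"]],.0885,(0,0,1),(.60,-.2)))
a=P["scene"]["image"][190:300,290:420,::-1];b=P["side"]["image"][215:315,310:430,::-1]
cv2.imwrite("pics/y_z.png",np.hstack([cv2.resize(a,(400,400),interpolation=2),cv2.resize(b,(400,400),interpolation=2)]))
E
```

```text
time_s: 18.93
ee_pos: [0.4501, 0.0607, 0.1633]
tool_rot: [1.893, 2.499, 0.007]
ft_force: [0.2, 0.9, 1.3]
grip_width: 0.0601
[0.45005383 0.06072863 0.16331598] [1.89322434 2.49883548 0.00672896] [0.22538047 0.86313413 1.33861317] 0.0600543564309477
conf 0.63 [338, 262, 390, 295]
conf 0.59 [354, 229, 391, 260]
(array([ 0.6059259 , -0.21670516]), np.float64(0.3814733732072483))
```

View pics/y_z.png

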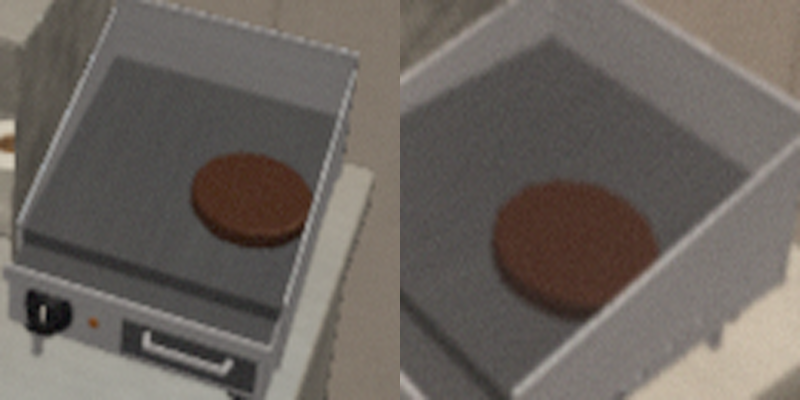

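View pics/y_wrist.png

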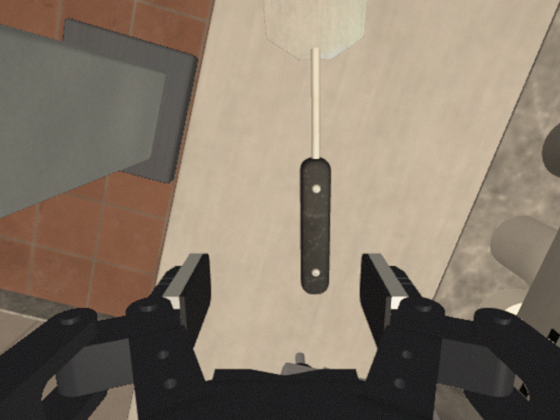

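View pics/y_scene.png

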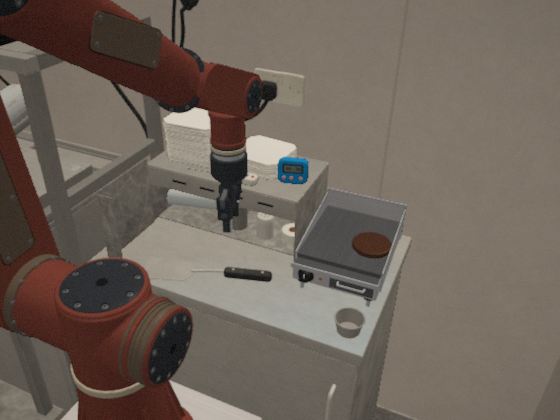

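```bash
python3 -m crank '[{"jaw":60,"travel":[-1,0,-1],"angular":[0,0,0]},{"jaw":60,"travel":[-2.5,0.2,-2.2],"angular":[0,0,0]},{"jaw":60,"travel":[-4,0.4,-3.4],"angular":[0,0,0]},{"jaw":60,"travel":[-5.5,0.7,-4.6],"angular":[0,0,0]},{"jaw":60,"travel":[-7,1,-5.5],"angular":[0,0,0]},{"jaw":60,"travel":[-8.5,1.4,-5.5],"angular":[0,0,0]},{"jaw":60,"travel":[-10,1.8,-5.5],"angular":[0,0,0]},{"jaw":60,"travel":[-11.5,2.1,-5.5],"angular":[0,0,0]},{"jaw":60,"travel":[-13,2.4,-5.5],"angular":[0,0,0]},{"jaw":60,"travel":[-14.3,2.7,-5.5],"angular":[0,0,0]},{"jaw":60,"travel":[-15,2.7,-5.5],"angular":[0,0,0]},{"jaw":60,"travel":[-15,2.7,-5.5],"angular":[0,0,0]}]'; python3 - <<'E'
from bench import r,imaging
from pat import *
import pickle
s=r.state();print(s['ee_pos'],s['tool_rot'])
p=imaging.camera("wrist");cv2.imwrite("pics/v_w.png",p["image"][:,:,::-1]);pickle.dump(p,open("vw.pkl","wb"))
print(locate([p],.0885,(0,0,1),(.60,-.2)))
E
```

```text
time_s: 20.18
ee_pos: [0.6138, -0.2859, 0.2894]
tool_rot: [-1.898, -2.495, 0.006]
ft_force: [-0.2, 0.1, 0.2]
grip_width: 0.0602
[ 0.6138088  -0.28589547  0.28942566] [-1.89801742 -2.4946291   0.00643471]
conf 0.77 [245, 44, 347, 157]
(array([ 0.60318086, -0.21819767]), np.float64(0.023609684167359233))
```

View pics/v_w.png

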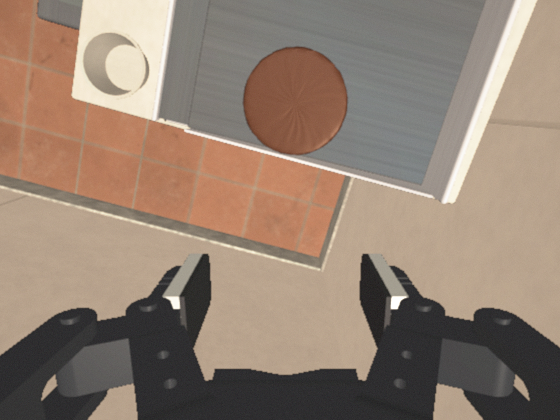

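```bash
python3 - <<'E'
from bench import r,imaging
from pat import *
import pickle
p=imaging.camera("wrist");sc=imaging.camera("scene");si=imaging.camera("side")
M=[]
for q in (p,sc,si):
    o=models.outline_of(q,"patty");M.append((q,o[0]["region"],o[0]["conf"]));print(o[0]["conf"],o[0]["rect"])
for i in (0,1,2):
  for th in (-4,0,4,8,12):
    a=np.radians(th);n=(0,np.sin(a),np.cos(a)) # right side up for +
    z=.0885+.0435*np.sin(a) if th>0 else .0885+.0435*np.sin(-a)
    f=lambda x:np.abs(hull_mask(M[i][0],disc(np.array([x[0],x[1],z]),n))-M[i][1]).sum()/M[i][1].sum()
    m=minimize(f,[.604,-.217],method="Nelder-Mead",options=dict(initial_simplex=[[.604,-.217],[.614,-.217],[.604,-.207]]));print(i,th,m.x.round(4),round(m.fun,3))
im=cv2.resize(p["image"][20:220,140:470,::-1],None,fx=2.4,fy=2.4,interpolation=2);cv2.imwrite("pics/v2.png",im)
E
```

```text
0.55 [243.8, 53.4, 344.4, 160.7]
0.69 [353.5, 228.6, 393.8, 257.8]
0.68 [335.5, 260.8, 390.3, 297.4]
0 -4 [ 0.6029 -0.218 ] 0.039
0 0 [ 0.6029 -0.2182] 0.026
0 4 [ 0.603  -0.2186] 0.04
0 8 [ 0.6032 -0.2194] 0.05
0 12 [ 0.6031 -0.2196] 0.062
1 -4 [ 0.6046 -0.2174] 0.168
1 0 [ 0.6075 -0.2189] 0.148
1 4 [ 0.6033 -0.2203] 0.144
1 8 [ 0.5966 -0.2199] 0.148
1 12 [ 0.5931 -0.2228] 0.171
2 -4 [ 0.6036 -0.2161] 0.241
2 0 [ 0.6054 -0.2161] 0.188
2 4 [ 0.6017 -0.2202] 0.159
2 8 [ 0.5974 -0.2223] 0.135
2 12 [ 0.596  -0.2242] 0.136
```

View pics/v2.png

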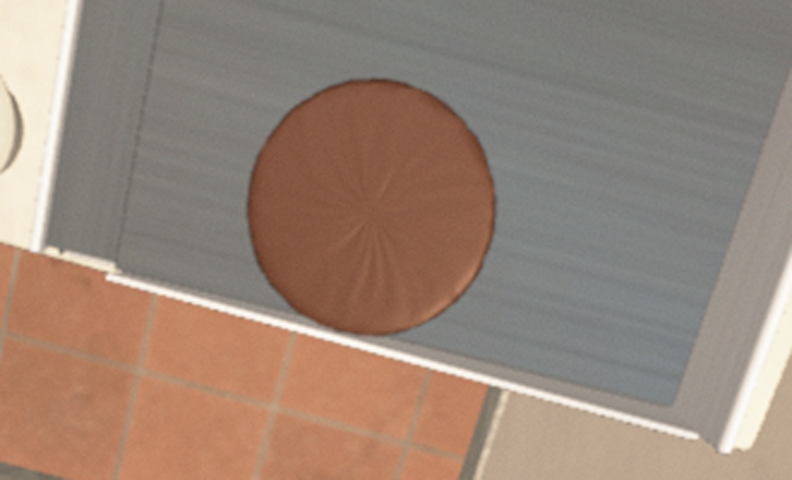

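```bash
python3 - <<'E'
from bench import r,imaging,models
p=imaging.camera("scene")
for l in("dip_cup","turner","pepper_shaker","dredger","label_roll"):print(l,[(d["rect"],round(d["conf"],2)) for d in models.look_for(p,l)][:1])
s=r.state();print(s["dq"].round(3),s["time_s"],s["ft_force"].round(1))
r.close_job()
E
```

```text
dip_cup [([336.2, 304.7, 368.3, 336.8], 0.8)]
turner [([143.1, 256.0, 269.8, 280.9], 0.76)]
pepper_shaker [([259.0, 213.6, 274.7, 233.9], 0.57)]
dredger [([233.6, 202.4, 249.4, 229.2], 0.68)]
label_roll [([281.2, 224.4, 295.9, 242.7], 0.57)]
[-0.004  0.005 -0.001 -0.002 -0.001  0.   ] 20.8833 [-0.  -0.2 -0.8]
the job is handed in; nothing more can be done
```

I turned the patty and handed the job in at about 20.9 s of the 54 s allowed. I slid the blade under it against the back splash with only a few newtons of contact and lifted it about 40 mm clear. I then rolled the turner about 102° over the plate so the patty tipped over, and laid the turner back at its original place on the counter, same way up.

**Patty:**
- The wrist camera, looking down from above, shows the plain face up with no dimple, so the dimpled face is down.
- Its centre is at about (0.603, -0.218). That puts it beside or just touching the right side splash, whose rim shows unbroken next to it.

**Other things:** The turner lies flat and clear of the griddle. The dip cup was found within a pixel or so of where it started. The pepper shaker, dredger and label roll were found in the box, but I had no starting readings to compare them with. The gripper was open, still and touching nothing.

**Where the checks disagreed:** The wrist picture fits a level patty best. The scene picture, partly hidden by the splash, could not tell level from a few degrees of tilt. The side picture, also partly hidden, fitted a tilt of about 8° better. I trusted the wrist view, because only there is the whole patty in sight.

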